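# Change over the bearing drying rack

### The job

Change over the drying rack. First switch the blower off with its red lever; then put every dry red-shielded bearing from the rack into the stainless pan, and balance every washed yellow-shielded bearing flat and centred on a blue dome, one to a dome; when all are in place, switch the blower fully on again. Leave everything else on the counter where it is.

Things in the scene. Friction and masses are not known exactly. Their poses are not given: they have to be found in the camera images.
- rack: the drying rack, fixed: an aluminium plate 168 x 252 x 8 mm on the counter (x short, y long), origin centre of its underside, z up. It carries six smooth blue domes in 2 rows of 3, 84 mm apart both ways; each dome is a cap of a sphere of radius 28 mm, 54 mm across at the plate and 22 mm high, its top 30 mm above the counter.
- dome0 (a point): the topmost point of one blue dome of the rack (30 mm above the counter)
- dome1 (a point): the topmost point of one blue dome of the rack (30 mm above the counter)
- dome2 (a point): the topmost point of one blue dome of the rack (30 mm above the counter)
- dome3 (a point): the topmost point of one blue dome of the rack (30 mm above the counter)
- dome4 (a point): the topmost point of one blue dome of the rack (30 mm above the counter)
- dome5 (a point): the topmost point of one blue dome of the rack (30 mm above the counter)
- wet0: a wheel-hub bearing: a flat steel disc 28 mm across and 8 mm thick, yellow shields on both faces and a flush black plug in the bore, so it is solid. Origin at the middle of the disc, z along its axis; both faces are alike. A washed bearing that starts lying flat on the counter. May be absent (None).
- wet1: a wheel-hub bearing: a flat steel disc 28 mm across and 8 mm thick, yellow shields on both faces and a flush black plug in the bore, so it is solid. Origin at the middle of the disc, z along its axis; both faces are alike. A washed bearing that starts lying flat on the counter. May be absent (None).
- wet2: a wheel-hub bearing: a flat steel disc 28 mm across and 8 mm thick, yellow shields on both faces and a flush black plug in the bore, so it is solid. Origin at the middle of the disc, z along its axis; both faces are alike. A washed bearing that starts lying flat on the counter. May be absent (None).
- wet3: a wheel-hub bearing: a flat steel disc 28 mm across and 8 mm thick, yellow shields on both faces and a flush black plug in the bore, so it is solid. Origin at the middle of the disc, z along its axis; both faces are alike. A washed bearing that starts lying flat on the counter. May be absent (None).
- wet4: a wheel-hub bearing: a flat steel disc 28 mm across and 8 mm thick, yellow shields on both faces and a flush black plug in the bore, so it is solid. Origin at the middle of the disc, z along its axis; both faces are alike. A washed bearing that starts lying flat on the counter. May be absent (None).
- dry0: a wheel-hub bearing: a flat steel disc 28 mm across and 8 mm thick, red shields on both faces and a flush black plug in the bore, so it is solid. Origin at the middle of the disc, z along its axis; both faces are alike. A dry bearing of the last batch that starts balanced on a dome (disc middle 34 mm above the counter). May be absent (None).
- dry1: a wheel-hub bearing: a flat steel disc 28 mm across and 8 mm thick, red shields on both faces and a flush black plug in the bore, so it is solid. Origin at the middle of the disc, z along its axis; both faces are alike. A dry bearing of the last batch that starts balanced on a dome (disc middle 34 mm above the counter). May be absent (None).
- dry2: a wheel-hub bearing: a flat steel disc 28 mm across and 8 mm thick, red shields on both faces and a flush black plug in the bore, so it is solid. Origin at the middle of the disc, z along its axis; both faces are alike. A dry bearing of the last batch that starts balanced on a dome (disc middle 34 mm above the counter). May be absent (None).
- pan: the brushed stainless pan, loose: an open tray 110 x 160 mm (x, y) and 28 mm high outside, walls 4 mm, floor about 5 mm thick. Origin centre of its underside, z up.
- lever (a joint): the red toggle lever of the blower, rad: 0 = off, leaning 0.5 rad towards the robot (the blower's -x); 1.0 = on, leaning 0.5 rad away (+x). It stays where it is left, and is pushed over at its tip.
- lever_tip (a point): the upper end of the red lever, which is about 80 mm long
- blower: the white blower, fixed, left of the rack: origin on the counter under the lever's pivot, x is the direction in which the lever goes on; its housing 150 x 130 x 120 mm stands 60 to 190 mm to the lever's +y side, from x = -15 to +135 mm, with a black nozzle 52 mm thick towards -y at x = 90 mm, reaching to y = 12 mm, at 40 to 92 mm height.
- toestop: a bystander: black toe stop, 44 mm across, a steel stud up to 44 mm; origin centre of its underside, stands among the washed bearings
- puller: a bystander: red T-shaped bearing puller, 110 mm long, 70 mm wide, 21 mm high; origin under the middle of its shaft
- spacer: a bystander: brass tube standing upright, 16 mm across, 32 mm high; origin centre of its underside
- wrench: a bystander: wrench lying on the right
- stand: a bystander, fixed: aluminium stand with three mint-green skate wheels, 260 x 80 mm and 85 mm high, origin centre of its underside, far right

How it is judged:
By the outcome, as a careful person would: the job done as asked, in the order asked, and still so for the second after the job is handed in, with the robot touching nothing.
Of wet0, wet1, wet2, wet3, wet4 only 3 to 5 are there at a start; the rules pass over those that are not, and their reading is None.
Of dry0, dry1, dry2 only 2 to 3 are there at a start; the rules pass over those that are not, and their reading is None.
At some moment in a run one of wet0, wet1, wet2, wet3, wet4, pan may be knocked a few centimetres aside while the robot is not near it.
Once in a run the grip may slacken for a moment while it holds something.
It also fails if it takes over 210 s, if anything falls off the work surface, if the arm or the gripper's body presses on something with over 40 N, if the wrist force passes 120 N, or if a joint passes its speed limit or range.

### The arm

A 6-joint arm with a two-finger parallel gripper is mounted at the origin on the work surface. World frame = base frame: x ahead of the robot, y to its left, z up, the work surface at z = 0. Lengths are in mm, angles in rad, forces in N, time in s.
With the tool pointing down it reaches from about 250 to 800 mm from the base axis. Payload 3.9 kg.
Tool frame: the origin (TCP) lies at the very end of the fingers, on their centre line; the grasp point (between the pads) lies 19 mm behind it (hold_point_z is the distance from the TCP to the grasp point, in mm); x points along the fingers, y is the direction in which the jaws open and shut, and the axes are right-handed (so a half turn about x gives the same grasp; the last joint's range is limited). The gripper opens to 85 mm and grips with 20 to 120 N. Pads are 22 mm wide; open, the fingers measure 114 mm over their backs; the gripper's body (76 mm by 85 mm) begins 54 mm behind the grasp point. The pads swing forward as they close: fully open they stand 13 mm farther back than shut.
Start: joints at [-1.17, 0.26, -0.138, 1.173, 0, 1.571], TCP at [204.826, -483.385, 231.304] pointing down, gripper open.
Joint ranges: [-2.78, 2.78], [-0.83, 1.72], [-1.28, 1.37], [-1.9, 2.12], [-1.57, 1.48], [-3.14, 3.14]. Speed limits (rad/s): [2.57, 2.57, 3.14, 3.14, 3.14, 3.14].

### API

Orientations are given as a unit quaternion [x, y, z, w].
In Python, from workcell import * gives the robot as it stands.
- The arm moves only by the tool apply_moves, never from a script. Its arguments are lists of equal length, an entry for each row: "claw": the opening, from -1 (shut) to 1 (fully open); "xyz": the shift along the tool's x, y, z in units of 40 mm (1.0 is 40 mm), a list of three; "spin": the turn about the tool's x in units of 8 degrees (1.0 is 8 degrees). A call has 1 to 20 rows; each row shifts and turns the pose as measured when the row begins, along the tool's axes as they then stand; what a row does not reach is not made up. A row lasts 1/8 s, in which the tool goes at most 62.5 mm and 10.7 degrees, less where a joint would pass 70% of its speed; a pose out of reach is approached as far as the arm can. A call is refused whole if a number of a shift passes 1 or a number of a turn 1, either way. A call with a gripper value outside its range is refused whole. The fingers move at their own pace and stop on an object; the grip force is fixed at half the most. Time passes only in rows, so rows that do not move let the fingers close. It gives the time, the measured TCP pose, the force and the opening at its end, in the units of the state.
- get_obs(): the state, without advancing time (a new reading comes with each control period).
- read_camera(name): name is "scene" or "top" or "wrist"; returns (picture, depth): 384x512x3 uint8, red, green, blue; 384x512 float32, mm along the optical axis (not along the pixel's ray), 0 where there is no reading.
- camera_params(name): a dict with "fx", "fy", "cx", "cy" (pixels), "dist_coeffs" ([k1, k2, p1, p2, k3] as OpenCV has them; the pictures are not rectified), "position" and "attitude" of the camera in the world. Camera axes: x right, y down, z forward; pixel columns grow to the right and rows downward; lengths in mm; the calibration is good to about 2 mm. A picture is of the moment at which its call begins: read the wrist's pose just before it. camera_params takes no time and is no camera call; for the wrist camera it gives the pose at the moment of the call.
- finish_job(): hands the job in, once; it reports no verdict.
Trained networks look in the newest picture that a camera, given by its name, has taken for a name from the list of things; names that differ only in an ending like _2 or _b are one class to them, and where a whole thing is asked for, a point or a joint stands for the part that bears it (a point fixed in the world has none). Each returns a list of dicts, best first, with "conf" (0 to 1); they miss things now and then, are a little off and sometimes report something else, mostly with a low value. They report only what shows in the picture. A call takes as long as a camera call.
- outline_of(camera, thing): "region" (384x512 bool, what is visible of it) and "rect" ([centre column, centre row, width, height] in pixels, round what is visible of it).
The state is a dict: "clock": time; "joint_positions": joint angles; "joint_velocities": joint speeds; "joint_torque": joint torques, N m; "eef_pos": TCP position; "tcp_rot": TCP orientation; "contact_force": force on the tool from outside, world axes, zero at the start; "torque": the same for the moment, N m; "finger_gap": finger opening in mm.
Only numpy, scipy, OpenCV 4.12 (cv2) and the standard library are available. Lean on these libraries where they do the work, as an engineer would, in place of code of your own. Each camera call takes 0.05 s, during which the arm holds its last target.

## Working session

There is one attempt and no reset: what is moved stays moved. The work goes in short steps, Python scripts to look and compute and a tool call to move; the robot and the scene stay as the last step left them, time stands still between calls to the robot, and variables do not carry over. Pictures are saved under pics/ and viewed, and the job is handed in when it is done.

Besides the shell and the picture viewer there is one more tool, called after ">>>" as a command line: name --pt "numbers of a row" for each row, then --argument value for the rest. apply_moves: Moves the arm, as the interface text tells. Its arguments: {"type":"object","properties":{"claw":{"type":"array","items":{"type":"number"}},"xyz":{"type":"array","items":{"type":"array","items":{"type":"number"}}},"spin":{"type":"array","items":{"type":"number"}}},"required":["claw","xyz","spin"]}

```bash
ls; mkdir -p pics; cat > h.py <<'E'
from workcell import *
import numpy as np, cv2
from scipy.spatial.transform import Rotation as R
def cam(n):
    p=camera_params(n); im,d=read_camera(n); return p,im,d
def save(im,f): cv2.imwrite('pics/'+f,cv2.cvtColor(im,cv2.COLOR_RGB2BGR))
def K(p): return np.array([[p['fx'],0,p['cx']],[0,p['fy'],p['cy']],[0,0,1.]])
def ray(p,uv):
    uv=np.array(uv,float).reshape(-1,1,2)
    n=cv2.undistortPoints(uv,K(p),np.array(p['dist_coeffs'],float)).reshape(-1,2)
    return np.c_[n,np.ones(len(n))]
def rot(p):
    a=np.array(p['attitude'],float)
    return R.from_quat(a).as_matrix() if a.size==4 else a.reshape(3,3)
def onz(p,uv,z):
    r=ray(p,uv)@rot(p).T; o=np.array(p['position'])
    return o+r*((z-o[2])/r[:,2])[:,None]
def pts(p,uv,d):
    return ray(p,uv)*np.array(d)[:,None]@rot(p).T+np.array(p['position'])
E
python3 - <<'E'
from h import *
o=get_obs(); print(o)
for n in('scene','top','wrist'):
    p,im,d=cam(n); print(n,p); save(im,n+'0.png')
E
```

```text
pics
{'clock': 0.0, 'joint_positions': array([-1.16999205e+00,  2.60678267e-01, -1.39404010e-01,  1.17272187e+00,
        2.44753217e-05,  1.57078623e+00]), 'joint_velocities': array([-0.00013292,  0.0010444 , -0.00125619, -0.00104664, -0.00070122,
       -0.00053843]), 'joint_torque': array([-5.80797623e-04, -4.05677998e+01,  2.53922671e+01,  1.85782858e-02,
       -1.30014587e-04,  3.46534662e-06]), 'eef_pos': array([ 204.56417538, -482.73679709,  230.45472637]), 'tcp_rot': array([-0.69282129, -0.14145992,  0.69308694, -0.14006514]), 'contact_force': array([-0.40790586,  0.03486135, -0.20060373]), 'torque': array([ 0.00541084,  0.00236358, -0.01855596]), 'finger_gap': 85.57348288852228}
scene {'fx': 358.37089274978376, 'fy': 358.37089274978376, 'cx': 250.3534539321767, 'cy': 183.07758962210892, 'dist_coeffs': array([0.00350392, 0.        , 0.        , 0.        , 0.        ]), 'position': array([872.18667316, 421.6528019 , 913.6702139 ]), 'attitude': array([ 0.28033203,  0.90773394, -0.29515642, -0.1015664 ])}
top {'fx': 441.33097157805435, 'fy': 441.33097157805435, 'cx': 258.987880049811, 'cy': 187.52823916894687, 'dist_coeffs': array([-0.06737844,  0.        ,  0.        ,  0.        ,  0.        ]), 'position': array([ 271.32521591,  -40.91080794, 1292.03849668]), 'attitude': array([-0.69455407,  0.71288262, -0.07423327,  0.0623092 ])}
wrist {'fx': 274.21199541743624, 'fy': 274.21199541743624, 'cx': 254.8372791158316, 'cy': 188.19229916346907, 'dist_coeffs': array([-0.04623732,  0.        ,  0.        ,  0.        ,  0.        ]), 'position': array([ 273.51483749, -455.11492536,  373.03015156]), 'attitude': array([ 0.82434543, -0.54663601, -0.08228474,  0.12195452])}
```

View pics/top0.png

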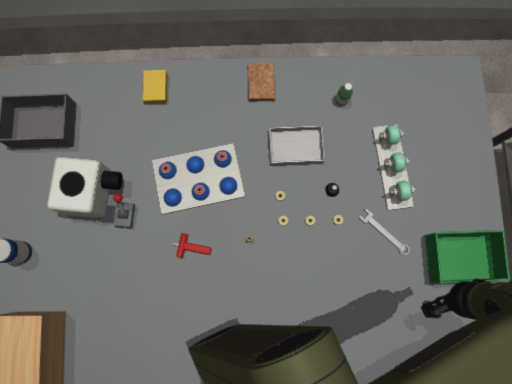

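View pics/scene0.png

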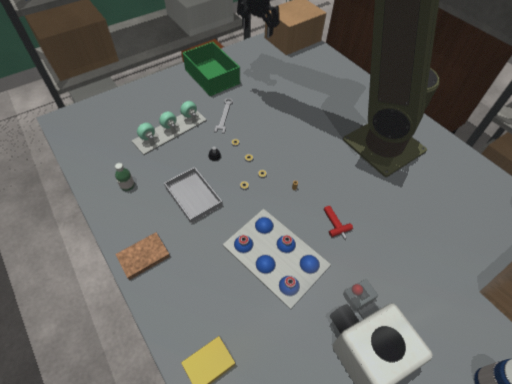

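View pics/wrist0.png

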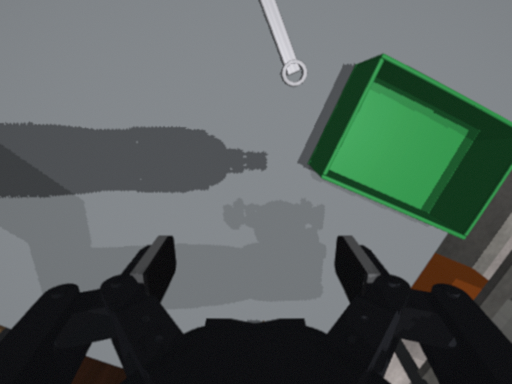

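```bash
cat >> h.py <<'E'
def blobs(mask,amin=8):
    n,l,s,c=cv2.connectedComponentsWithStats(mask.astype(np.uint8))
    return [(c[i],s[i,4]) for i in range(1,n) if s[i,4]>=amin]
E
python3 - <<'E'
from h import *
for n in('top','scene'):
    p,im,d=cam(n); hsv=cv2.cvtColor(im,cv2.COLOR_RGB2HSV)
    print(n)
    for name in ['wet0','dry0','dome0','pan','lever_tip','lever','blower','toestop','spacer','puller','rack']:
        rs=outline_of(n,name)
        for r in rs:
            if r['conf']<.3: continue
            m=r['region']; v,u=np.nonzero(m)
            if len(u)==0: continue
            c=[u.mean(),v.mean()]
            dd=np.median(d[m]); w=pts(p,[c],[dd])[0]
            z={'wet0':8,'dry0':38,'dome0':30,'pan':28,'rack':8}.get(name,20)
            print(name,round(r['conf'],2),np.round(r['rect'],1),len(u),'w',np.round(w,1),'onz',np.round(onz(p,[c],z)[0],1))
print(get_obs()['clock'])
o=get_obs();Rm=R.from_quat(o['tcp_rot']).as_matrix();print(Rm.round(3))
E
```

```text
top
wet0 0.62 [283.5 219.1   7.    5.4] 77 w [ 423.9 -132.2    7.5] onz [ 423.9 -132.2    8. ]
wet0 0.56 [280.1 196.1  11.5  10.1] 81 w [ 496.8 -125.4    8.3] onz [ 496.9 -125.5    8. ]
wet0 0.53 [337.9 219.9  13.9  10.5] 98 w [ 420.  -292.2    7.5] onz [ 419.9 -292.1    8. ]
wet0 0.51 [309.2 220.6   7.    6.1] 74 w [ 421.7 -210.8    8.9] onz [ 421.8 -210.9    8. ]
dry0 0.58 [221.9 158.    7.2  12.4] 71 w [613.5  40.4  37.2] onz [613.2  40.3  38. ]
dome0 0.66 [197.2 179.1  88.2  71.7] 4328 w [554.1 115.6  11.3] onz [550.  113.3  30. ]
dome0 0.45 [ 91.4 192.7  89.8  73.7] 4309 w [504.2 406.1 105.9] onz [519.1 434.7  30. ]
pan 0.8 [298.  147.3  55.8  42.2] 2066 w [ 650.6 -181.4    6.4] onz [ 644.2 -179.1   28. ]
pan 0.49 [196.4 181.7  91.4  68.2] 4475 w [553.8 114.9  11.5] onz [550.1 112.9  28. ]
pan 0.44 [278.9 195.1  10.1   7.7] 60 w [ 496.6 -124.8    8.6] onz [ 493.2 -123.5   28. ]
pan 0.41 [282.7 219.1   4.2   8.9] 52 w [ 423.6 -132.1    8.4] onz [ 421.3 -130.7   28. ]
lever_tip 0.74 [386.5 229.9  54.   44.5] 394 w [ 382.  -429.1    7.5] onz [ 380.9 -425.3   20. ]
lever_tip 0.48 [ 
[... 1502 characters left out ...]
n 0.51 [247.9 158.7   6.1  10.7] 56 w [ 425.4 -205.2    6.8] onz [ 435.8 -190.6   28. ]
lever 0.55 [358.3 291.3  12.8  11.4] 114 w [492.1 330.7 107.5] onz [450.9 320.8  20. ]
blower 0.79 [379.8 331.9  99.  104.1] 6692 w [538.  429.7 116. ] onz [497.8 430.6  20. ]
blower 0.58 [274.8 262.  103.3 103.2] 5049 w [563.1 130.6  10.3] onz [566.4 133.8  20. ]
toestop 0.62 [213.2 153.7   9.6  11.3] 120 w [ 516.3 -270.7   21.9] onz [ 515.6 -272.2   20. ]
puller 0.68 [339.2 224.4  32.   31.7] 371 w [360.8 147.6  20.3] onz [360.7 147.5  20. ]
rack 0.65 [278.4 259.4 106.   99.6] 5148 w [563.2 131.9  10.1] onz [562.5 131.3   8. ]
1.35
[[-0.     0.39  -0.921]
 [ 0.    -0.921 -0.39 ]
 [-1.    -0.    -0.   ]]
```

>>> apply_moves --claw '[-1,-1,-1,-1,-1,-1,-1,-1,-1,-1,-1,-1,-1,-1,-1,-1]' --pt "-0.2 -1 -0.75" --pt "-0.2 -1 -0.75" --pt "-0.2 -1 -0.75" --pt "-0.2 -1 -0.75" --pt "0 -1 -0.75" --pt "0 -1 -0.75" --pt "0 -1 -0.75" --pt "0 -1 -0.75" --pt "0 -1 -0.75" --pt "0 -1 -0.75" --pt "0 -1 -0.75" --pt "0 -1 -0.75" --pt "0 -1 -0.75" --pt "0 -1 -0.75" --pt "0 -1 -0.75" --pt "0 -1 -0.75" --spin '[0,0,0,0,0,0,0,0,0,0,0,0,0,0,0,0]'

```text
clock: 3.35
eef_pos: [431.1, 250.9, 269.4]
tcp_rot: [-0.685, -0.192, 0.686, -0.154]
contact_force: [0.5, 0.2, 1.2]
finger_gap: 0.1
```

```bash
cat >> h.py <<'E'
def plan(x,y,z,az=None):
    """delta in tool units to reach x,y,z; az=deg of tool -z dir"""
    o=get_obs();Rm=R.from_quat(o['tcp_rot']).as_matrix()
    d=Rm.T@(np.array([x,y,z])-o['eef_pos'])/40
    m=-Rm[:,2]; a=np.degrees(np.arctan2(m[1],m[0]))
    print('pos',o['eef_pos'].round(1),'az',round(a,2),'delta units',d.round(3),'spin', None if az is None else round((az-a)/8,3),'gap',round(o['finger_gap'],1),'t',round(o['clock'],2),'F',o['contact_force'].round(1),'tilt',np.round(Rm[:,0],3))
E
python3 - <<'E'
from h import *
plan(400,290,260)
p,im,d=cam('wrist');save(im,'w1.png')
E
```

```text
pos [431.1 250.9 269.4] az 28.34 delta units [ 0.296 -1.216  0.224] spin None gap 0.1 t 3.35 F [0.5 0.2 1.2] tilt [-0.014  0.052 -0.999]
```

View pics/w1.png

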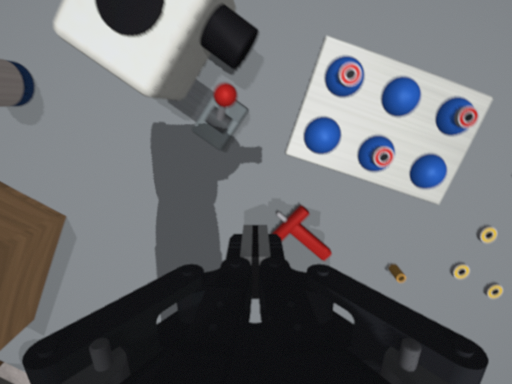

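```bash
python3 - <<'E'
from h import *
plan(400,290,260)
p,im,d=cam('wrist')
hsv=cv2.cvtColor(im,cv2.COLOR_RGB2HSV)
red=((hsv[...,0]<8)|(hsv[...,0]>172))&(hsv[...,1]>150)&(hsv[...,2]>90)
for c,a in blobs(red,15):
    u,v=c.round().astype(int); print('red',c.round(1),a,d[v,u],pts(p,[c],[d[v,u]])[0].round(1))
blue=(hsv[...,0]>100)&(hsv[...,0]<125)&(hsv[...,1]>150)&(hsv[...,2]>50)
for c,a in blobs(blue,100):
    print('blue',c.round(1),a,onz(p,[c],22)[0].round(1))
# lever pts
for uv in [(225,95),(222,110),(218,120),(226,152),(215,140),(240,112),(205,108),(152,97),(206,35),(252,48),(230,30)]:
    print(uv,pts(p,[uv],[d[uv[1],uv[0]]])[0].round(1))
save(cv2.resize(im[40:180,130:290],None,fx=4,fy=4,interpolation=2),'w1b.png')
E
```

```text
pos [434.4 254.6 269.2] az 28.45 delta units [ 0.29  -1.173  0.338] spin None gap 0.2 t 3.4 F [5.1 4.9 0.6] tilt [-0.011  0.056 -0.998]
red [352.8  80.3] 84 344.22275 [584.2 207.1  37.7]
red [228.3 101.1] 390 288.71426 [488.6 324.7 111.8]
red [470.2 123. ] 86 349.61734 [615.3  42.6  37.8]
red [385.3 162.2] 77 370.2091 [517.2 110.   37.8]
red [304.8 238.2] 963 429.8334 [358.3 138.8  17.3]
blue [342.   83.4] 623 [577.4 214.4  22. ]
blue [30.1 87.8] 264 [366.2 605.7  22. ]
blue [402.9 101.9] 1093 [597.1 130.1  22. ]
blue [452.  121.5] 692 [609.3  56.   22. ]
blue [324.2 140.2] 962 [502.2 195.1  22. ]
blue [373.6 156.4] 551 [516.7 122.1  22. ]
blue [429.8 176.5] 900 [532.2  34.7  22. ]
(225, 95) [492.4 331.  109.4]
(222, 110) [476.8 327.4 106.3]
(218, 120) [457.4 336.3  40.7]
(226, 152) [415.8 310.4   0. ]
(215, 140) [430.  329.2  32.1]
(240, 112) [479.9 316.1  30. ]
(205, 108) [459.3 366.    4.7]
(152, 97) [454.5 397.7 117.4]
(206, 35) [538.  381.7  87.3]
(252, 48) [550.3 331.6  82.5]
(230, 30) [553.9 359.7  90.7]
```

View pics/w1b.png

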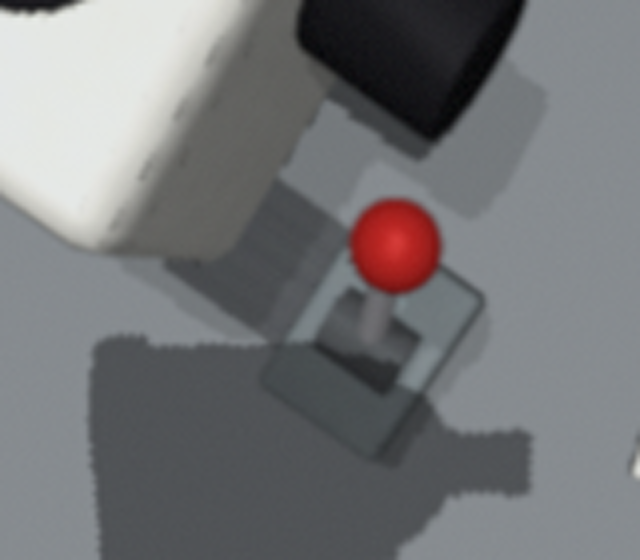

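```bash
python3 - <<'E'
from h import *
p,im,d=cam('wrist')
off=np.array([130,40])
P=lambda L,z:onz(p,[np.array(a)/4+off for a in L],z)
a=P([(480,298),(375,455),(265,378)],32);print(a.round(1))
e=a[0]-a[1];print(np.degrees(np.arctan2(e[1],e[0])));e=a[2]-a[1];print(np.degrees(np.arctan2(e[1],e[0])))
rs=[r for r in outline_of('wrist','lever')];print([(r['conf'],r['rect']) for r in rs][:3])
# housing top plane points z>115
v,u=np.mgrid[0:200:2,40:300:2];u=u.ravel();v=v.ravel()
w=pts(p,np.c_[u,v],d[v,u]);m=(w[:,2]>113)&(w[:,2]<126)&(w[:,1]>360);h=w[m][:,:2].astype(np.float32)
print(len(h),cv2.minAreaRect(h)); print(h.min(0),h.max(0))
m=(d[v,u]>0)&(w[:,2]>85)&(w[:,1]<350);print(w[m].round(0)[::3], w[m].mean(0))
print(get_obs()['eef_pos'])
E
```

```text
[[481.8 299.5  32. ]
 [417.1 306.8  32. ]
 [422.6 352.7  32. ]]
-6.490206505636032
83.09565052875925
[(0.97, [230.3, 105.8, 22.0, 32.1]), (0.6, [382.4, 161.4, 25.3, 21.6])]
2392 ((512.6318359375, 447.766357421875), (124.69515991210938, 117.86551666259766), 82.78927612304688)
[449.38712 380.86334] [563.57263 515.6565 ]
[[562. 350.  86.]
 [560. 347.  88.]
 [558. 348.  89.]
 [561. 342.  85.]
 [557. 345.  89.]
 [560. 340.  85.]
 [554. 346.  89.]
 [557. 340.  88.]
 [549. 350.  92.]
 [552. 344.  92.]
 [555. 339.  90.]
 [558. 333.  87.]
 [549. 345.  90.]
 [552. 340.  90.]
 [556. 334.  89.]
 [546. 346.  90.]
 [549. 340.  92.]
 [552. 335.  90.]
 [543. 349.  90.]
 [546. 343.  91.]
 [549. 338.  91.]
 [552. 332.  89.]
 [541. 348.  91.]
 [544. 342.  91.]
 [547. 337.  92.]
 [550. 331.  89.]
 [540. 346.  91.]
 [543. 339.  92.]
 [546. 334.  91.]
 [536. 349.  90.]
 [539. 343.  90.]
 [542. 337.  91.]
 [535. 348.  87.]
 [538. 342.  89.]
 [541. 336.  91.]
 [532. 349.  88.]
 [535. 343.  90.]
 [538. 337.  89.]
 [530. 348.  87.]
 [533. 342.  89.]
 [536. 336.  91.]
 [530. 346.  86.]
 [532. 339.  88.]
 [535. 334.  89.]
 [530. 341.  87.]
 [533. 334.  89.]
 [531. 334.  88.]
 [496. 335. 106.]
 [499. 329. 107.]
 [492. 339. 102.]
 [495. 332. 109.]
 [498. 326. 108.]
 [490. 337. 107.]
 [493. 330. 111.]
 [496. 325. 109.]
 [499. 320. 101.]
 [489. 333. 109.]
 [492. 327. 111.]
 [495. 322. 109.]
 [485. 337. 105.]
 [489. 330. 113.]
 [491. 325. 112.]
 [494. 320. 106.]
 [484. 334. 108.]
 [488. 327. 112.]
 [491. 322. 111.]
 [493. 317. 104.]
 [483. 333. 108.]
 [486. 326. 112.]
 [489. 321. 110.]
 [492. 316. 106.]
 [482. 330. 110.]
 [485. 324. 111.]
 [488. 318. 109.]
 [479. 331. 107.]
 [482. 325. 110.]
 [485. 319. 109.]
 [488. 314. 104.]
 [480. 324. 109.]
 [483. 319. 108.]
 [477. 326. 106.]
 [480. 320. 106.]
 [476. 323. 103.]
 [479. 318. 100.]] [519.99887643 334.17378676  97.61234272]
[430.53727548 249.81203652 268.96451083]
```

>>> apply_moves --claw '[-1,-1,-1,-1,-1]' --pt "0 0 0" --pt "0 0 0" --pt "0 0 0" --pt "0 0 0" --pt "0 0 0" --spin '[-1,-1,-1,-1,0]'

```text
clock: 4.18
eef_pos: [426.4, 244.7, 269.4]
tcp_rot: [0.612, 0.376, -0.606, 0.341]
contact_force: [-0.2, -0.0, -0.4]
finger_gap: 0.2
```

```bash
python3 - <<'E'
from h import *
plan(521,316,180,-7)
E
```

```text
pos [426.4 244.7 269.4] az 60.97 delta units [ 2.277  1.291 -2.632] spin -8.496 gap 0.2 t 4.17 F [-0.2 -0.  -0.4] tilt [-0.017  0.047 -0.999]
```

>>> apply_moves --claw '[-1,-1,-1,-1,-1,-1,-1,-1,-1,-1]' --pt "0 0 0" --pt "0 0 0" --pt "0 0 0" --pt "0 0 0" --pt "0 0 0" --pt "0 0 0" --pt "0 0 0" --pt "0 0 0" --pt "0 0 0" --pt "0 0 0" --spin '[1,1,1,1,1,1,1,1,0.4,0]'

```text
clock: 5.42
eef_pos: [458.0, 85.1, 271.1]
tcp_rot: [-0.68, -0.082, 0.727, 0.041]
contact_force: [0.5, -0.1, 1.0]
finger_gap: 0.2
```

```bash
sed -i 's/round((az-a)\/8,3)/round((a-az)\/8,3)/' h.py; python3 - <<'E'
from h import *
plan(521,316,180,-7)
E
```

```text
pos [458.   85.1 271.1] az 3.59 delta units [ 3.116 -5.196 -2.07 ] spin 1.323 gap 0.2 t 5.42 F [ 0.5 -0.1  1. ] tilt [-0.071  0.172 -0.983]
```

```bash
python3 - <<'E'
from h import *
o=get_obs();print(o['joint_positions'].round(3),o['joint_velocities'].round(3))
plan(521,316,180,-7)
E
```

```text
[ 0.063  0.186 -0.148  1.299  0.177  3.142] [-0.01  -0.004 -0.005  0.002  0.008 -0.001]
pos [458.   85.1 271.1] az 3.59 delta units [ 3.116 -5.196 -2.07 ] spin 1.323 gap 0.2 t 5.42 F [ 0.5 -0.1  1. ] tilt [-0.071  0.172 -0.983]
```

>>> apply_moves --claw '[-1,-1,-1,-1,-1,-1,-1,-1,-1,-1,-1,-1,-1,-1,-1,-1,-1,-1,-1,-1]' --pt "0 0 0" --pt "0 0 0" --pt "0 0 0" --pt "0 0 0" --pt "0 0 0" --pt "0 0 0" --pt "0 0 0" --pt "0 0 0" --pt "0 0 0" --pt "0 0 0" --pt "0 0 0" --pt "0 0 0" --pt "0 0 0" --pt "0 0 0" --pt "0 0 0" --pt "0 0 0" --pt "0 0 0" --pt "0 0 0" --pt "0 0 0" --pt "0 0 0" --spin '[-1,-1,-1,-1,-1,-1,-1,-1,-1,-1,-1,-1,-1,-1,-1,-1,-1,-1,-1,-1]'

```text
clock: 7.92
eef_pos: [447.5, 100.8, 274.0]
tcp_rot: [0.13, 0.732, -0.015, 0.668]
contact_force: [0.3, 0.2, 0.3]
finger_gap: 0.2
```

```bash
python3 - <<'E'
from h import *
o=get_obs();print(o['joint_positions'].round(3))
plan(521,316,180,-7)
E
```

```text
[ 0.097  0.169 -0.161  1.297  0.179  0.298]
pos [447.5 100.8 274. ] az 168.66 delta units [3.099 5.221 0.989] spin 21.957 gap 0.2 t 7.92 F [0.3 0.2 0.3] tilt [-0.073  0.172 -0.982]
```

>>> apply_moves --claw '[-1,-1,-1,-1,-1,-1,-1,-1,-1,-1,-1,-1,-1,-1,-1,-1,-1,-1,-1,-1]' --pt "0 0 0" --pt "0 0 0" --pt "0 0 0" --pt "0 0 0" --pt "0 0 0" --pt "0 0 0" --pt "0 0 0" --pt "0 0 0" --pt "0 0 0" --pt "0 0 0" --pt "0 0 0" --pt "0 0 0" --pt "0 0 0" --pt "0 0 0" --pt "0 0 0" --pt "0 0 0" --pt "0 0 0" --pt "0 0 0" --pt "0 0 0" --pt "0 0 0" --spin '[-1,-1,-1,-1,-1,-1,-1,-1,-1,-1,-1,-1,-1,-1,-1,-1,-1,-1,-1,-1]'

```text
clock: 10.42
eef_pos: [436.1, 117.3, 277.0]
tcp_rot: [-0.645, 0.109, 0.725, 0.215]
contact_force: [0.2, -0.1, 0.5]
finger_gap: 0.4
```

>>> apply_moves --claw '[-1,-1,-1,-1,-1,-1]' --pt "0 0 0" --pt "0 0 0" --pt "0 0 0" --pt "0 0 0" --pt "0 0 0" --pt "0 0 0" --spin '[-1,-1,-1,-1,-1,-1]'

```text
clock: 11.18
eef_pos: [417.2, 180.9, 277.4]
tcp_rot: [-0.687, -0.156, 0.707, -0.063]
contact_force: [0.4, 0.0, 0.5]
finger_gap: 0.3
```

```bash
python3 - <<'E'
from h import *
o=get_obs();print(o['joint_positions'].round(3))
plan(521,316,180,-7)
E
```

```text
[ 0.315  0.125 -0.198  1.255  0.134 -3.139]
pos [417.2 180.9 277.4] az 17.89 delta units [ 2.71  -2.075 -3.526] spin 3.111 gap 0.3 t 11.18 F [0.4 0.  0.5] tilt [-0.048  0.124 -0.991]
```

>>> apply_moves --claw '[-1,-1,-1,-1]' --pt "0 0 0" --pt "0 0 0" --pt "0 0 0" --pt "0 0 0" --spin '[-1,-1,-1,-1]'

```text
clock: 11.68
eef_pos: [342.6, 300.0, 278.0]
tcp_rot: [0.676, 0.254, -0.65, 0.238]
contact_force: [0.3, -0.3, -1.0]
finger_gap: -0.1
```

```bash
python3 - <<'E'
from h import *
o=get_obs();print(o['joint_positions'].round(3))
plan(521,316,180,-7)
E
```

```text
[ 0.713  0.09  -0.231  1.207  0.009 -3.139]
pos [342.6 300.  278. ] az 40.69 delta units [ 2.58   2.628 -3.535] spin 5.961 gap -0.1 t 11.68 F [ 0.3 -0.3 -1. ] tilt [ 0.027  0.035 -0.999]
```

>>> apply_moves --claw '[-1,-1,-1,-1,-1,-1,-1]' --pt "0 0 0" --pt "0 0 0" --pt "0 0 0" --pt "0 0 0" --pt "0 0 0" --pt "0 0 0" --pt "0 0 0" --spin '[1,1,1,1,1,1,0]'

```text
clock: 12.55
eef_pos: [333.5, 305.6, 279.0]
tcp_rot: [0.713, -0.038, -0.697, -0.066]
contact_force: [0.5, -0.2, -0.3]
finger_gap: 0.0
```

```bash
python3 - <<'E'
from h import *
o=get_obs();print(o['joint_positions'].round(3))
plan(521,316,150,-7)
E
```

```text
[ 0.735  0.084 -0.236  1.207  0.01  -2.26 ]
pos [333.5 305.6 279. ] az -8.43 delta units [ 3.352 -0.808 -4.534] spin -0.179 gap 0.0 t 12.55 F [ 0.5 -0.2 -0.3] tilt [ 0.026  0.037 -0.999]
```

>>> apply_moves --claw '[-1,-1,-1,-1,-1,-1,-1,-1,-1,-1,-1]' --pt "0.2 -0.1 -0.5" --pt "0.2 -0.1 -0.5" --pt "0.2 -0.1 -0.5" --pt "0.2 -0.1 -0.5" --pt "0.2 -0.1 -0.5" --pt "0.2 -0.1 -0.5" --pt "0.2 -0.1 -0.5" --pt "0.2 -0.1 -0.5" --pt "0.2 0 -0.5" --pt "0.1 0 0" --pt "0 0 0" --spin '[0,0,0,0,0,0,0,0,0,0,0]'

```text
clock: 13.92
eef_pos: [531.9, 314.8, 201.1]
tcp_rot: [0.713, -0.037, -0.697, -0.064]
contact_force: [-0.6, -0.1, 0.2]
finger_gap: -0.1
```

```bash
python3 - <<'E'
from h import *
plan(521,316,97,-7)
p,im,d=cam('wrist');save(im,'w2.png')
E
```

```text
pos [531.9 314.8 201.1] az -8.27 delta units [2.595 0.113 0.323] spin -0.158 gap -0.1 t 13.93 F [-0.6 -0.1  0.2] tilt [ 0.024  0.037 -0.999]
```

View pics/w2.png

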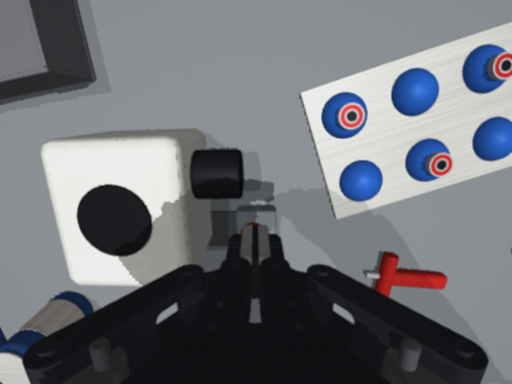

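>>> apply_moves --claw '[-1,-1,-1,-1,-1,-1]' --pt "0.5 0.1 0.1" --pt "0.5 0 0" --pt "0.5 0 0" --pt "0.5 0 0" --pt "0.4 0 0" --pt "0.1 0 0" --spin '[0,0,0,0,0,0]'

```text
clock: 14.72
eef_pos: [528.1, 317.2, 103.5]
tcp_rot: [0.715, -0.034, -0.696, -0.065]
contact_force: [0.0, -0.2, 0.3]
finger_gap: -0.0
```

```bash
python3 - <<'E'
from h import *
plan(435,326,98,-7)
p,im,d=cam('wrist');save(im,'w3.png')
E
```

```text
pos [528.1 317.2 103.5] az -8.04 delta units [0.075 0.112 2.338] spin -0.13 gap -0.0 t 14.72 F [ 0.  -0.2  0.3] tilt [ 0.03   0.041 -0.999]
```

View pics/w3.png

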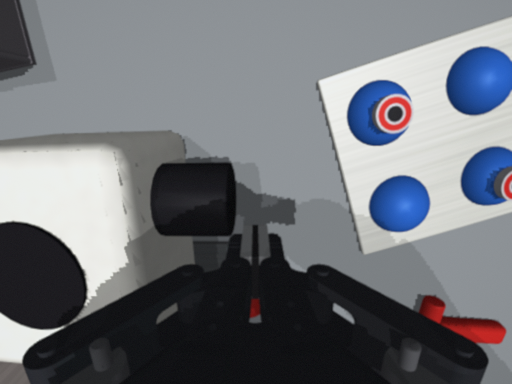

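>>> apply_moves --claw '[-1,-1,-1,-1,-1,-1,-1,-1]' --pt "0.1 0 0.3" --pt "0 0 0.3" --pt "0 0 0.3" --pt "0 0 0.3" --pt "0 0 0.3" --pt "0 0 0.3" --pt "0 0 0.2" --pt "0 0 0" --spin '[0,0,0,0,0,0,0,0]'

```text
clock: 15.78
eef_pos: [445.0, 330.4, 99.9]
tcp_rot: [0.717, -0.033, -0.694, -0.065]
contact_force: [0.7, -0.0, -0.4]
finger_gap: 0.2
```

```bash
python3 - <<'E'
from h import *
plan(435,326,98,-7)
p,im,d=cam('scene');save(cv2.resize(im[240:384,280:460],None,fx=4,fy=4),'s3.png')
E
```

```text
pos [445.  330.4  99.9] az -7.99 delta units [0.034 0.145 0.232] spin -0.124 gap 0.2 t 15.78 F [ 0.7 -0.  -0.4] tilt [ 0.036  0.044 -0.998]
```

View pics/s3.png

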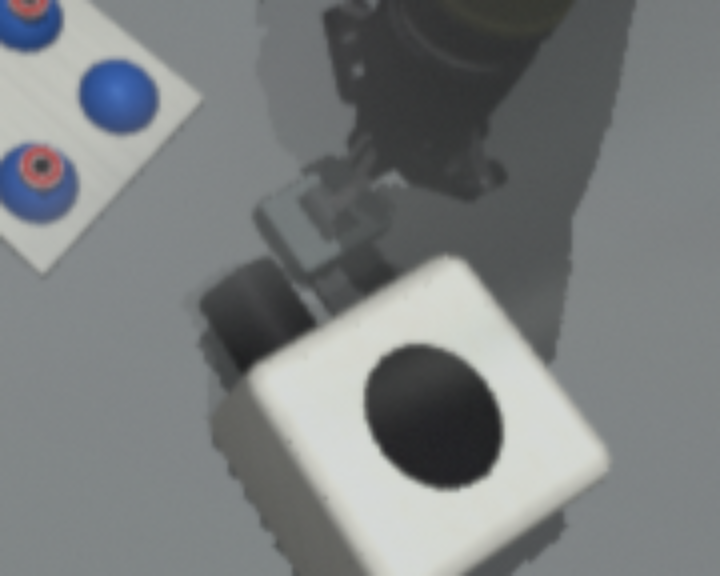

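>>> apply_moves --claw '[-1,-1,-1,-1]' --pt "0 0 0.2" --pt "0 0 0.15" --pt "0 0 0.1" --pt "0 0 0" --spin '[0,0,0,0]'

```text
clock: 16.32
eef_pos: [436.4, 332.5, 101.2]
tcp_rot: [0.723, -0.035, -0.686, -0.066]
contact_force: [0.1, -0.5, 0.4]
finger_gap: -0.0
```

```bash
python3 - <<'E'
from h import *
plan(435,326,98,-7)
E
```

```text
pos [436.4 332.5 101.2] az -8.3 delta units [0.072 0.168 0.015] spin -0.162 gap -0.0 t 16.32 F [ 0.1 -0.5  0.4] tilt [ 0.055  0.04  -0.998]
```

>>> apply_moves --claw '[-1,-1,-1,-1,-1,-1,-1]' --pt "0 0 -0.3" --pt "-0.2 0 -0.3" --pt "-0.5 0 -0.5" --pt "-0.5 0 -0.5" --pt "-0.5 0 -0.5" --pt "-0.5 0 0" --pt "0 0 0" --spin '[0,0,0,0,0,0,0]'

```text
clock: 17.2
eef_pos: [519.4, 315.4, 196.7]
tcp_rot: [0.722, -0.035, -0.688, -0.067]
contact_force: [0.3, -0.1, -0.4]
finger_gap: -0.0
```

```bash
python3 - <<'E'
from h import *
plan(435,326,98,-7)
p,im,d=cam('scene');save(cv2.resize(im[240:384,280:460],None,fx=4,fy=4),'s4.png')
hsv=cv2.cvtColor(im,cv2.COLOR_RGB2HSV)
red=((hsv[...,0]<8)|(hsv[...,0]>172))&(hsv[...,1]>150)&(hsv[...,2]>90)
for c,a in blobs(red,15):
    u,v=c.round().astype(int); print('red',c.round(1),a,d[v,u],pts(p,[c],[d[v,u]])[0].round(1))
E
```

```text
pos [519.4 315.4 196.7] az -8.35 delta units [2.364 0.159 2.233] spin -0.169 gap -0.0 t 17.2 F [ 0.3 -0.1 -0.4] tilt [ 0.051  0.041 -0.998]
red [336.2 222.5] 278 1036.2699 [356.7 142.7  16.5]
```

View pics/s4.png

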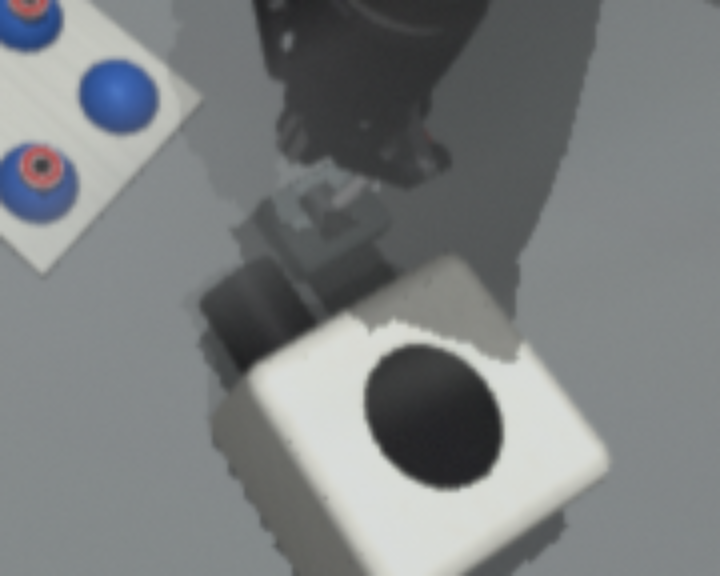

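```bash
cat >> h.py <<'E'
def sp(x,y,z,az,n,extra=0):
    """n rows with combined motion & spin, printed in tool units"""
    o=get_obs();Rm=R.from_quat(o['tcp_rot']).as_matrix();plan(x,y,z,az)
    m=-Rm[:,2]; a=np.degrees(np.arctan2(m[1],m[0])); 
    s=(a-az)/8
    d=(np.array([x,y,z])-o['eef_pos'])/40/n
    A=R.from_matrix(Rm); out=[]
    for i in range(n):
        out.append((A.as_matrix().T@d).round(2).tolist()); A=A*R.from_rotvec([np.radians(8*s/n),0,0])
    print(out,'spin',round(s/n,3))
E
python3 - <<'E'
from h import *
o=get_obs();print(o['joint_positions'].round(3))
p=camera_params('wrist');Rm=R.from_quat(o['tcp_rot']).as_matrix()
print('cam in tool',Rm.T@(p['position']-o['eef_pos']),(Rm.T@rot(p)).round(3))
sp(560,60,300,190-360,20)
E
```

```text
[ 0.541  0.369 -0.076  1.063  0.009 -2.456]
cam in tool [-142.44607513    0.77221557  -74.79466065] [[-0.    -0.291  0.957]
 [ 1.    -0.001 -0.   ]
 [ 0.001  0.957  0.291]]
pos [518.8 315.1 195.5] az -8.34 delta units [-2.813  6.035 -2.056] spin 20.207 gap 0.2 t 17.25 F [ 0.1  0.5 -0.8] tilt [ 0.05   0.04  -0.998]
[[-0.14, 0.3, -0.1], [-0.14, 0.28, -0.14], [-0.14, 0.26, -0.18], [-0.14, 0.23, -0.22], [-0.14, 0.2, -0.25], [-0.14, 0.16, -0.27], [-0.14, 0.12, -0.29], [-0.14, 0.08, -0.31], [-0.14, 0.04, -0.32], [-0.14, -0.01, -0.32], [-0.14, -0.05, -0.31], [-0.14, -0.1, -0.3], [-0.14, -0.14, -0.29], [-0.14, -0.18, -0.26], [-0.14, -0.21, -0.24], [-0.14, -0.24, -0.2], [-0.14, -0.27, -0.17], [-0.14, -0.29, -0.13], [-0.14, -0.31, -0.09], [-0.14, -0.32, -0.04]] spin 1.01
```

>>> apply_moves --claw '[-1,-1,-1,-1,-1,-1,-1,-1,-1,-1,-1,-1,-1,-1,-1,-1,-1,-1,-1,-1]' --pt "-0.14 0.3 -0.1" --pt "-0.14 0.28 -0.14" --pt "-0.14 0.26 -0.18" --pt "-0.14 0.23 -0.22" --pt "-0.14 0.2 -0.25" --pt "-0.14 0.16 -0.27" --pt "-0.14 0.12 -0.29" --pt "-0.14 0.08 -0.31" --pt "-0.14 0.04 -0.32" --pt "-0.14 -0.01 -0.32" --pt "-0.14 -0.05 -0.31" --pt "-0.14 -0.1 -0.3" --pt "-0.14 -0.14 -0.29" --pt "-0.14 -0.18 -0.26" --pt "-0.14 -0.21 -0.24" --pt "-0.14 -0.24 -0.2" --pt "-0.14 -0.27 -0.17" --pt "-0.14 -0.29 -0.13" --pt "-0.14 -0.31 -0.09" --pt "-0.14 -0.32 -0.04" --spin '[1,1,1,1,1,1,1,1,1,1,1,1,1,1,1,1,1,1,1,1]'

```text
clock: 19.75
eef_pos: [540.1, 50.3, 275.7]
tcp_rot: [-0.031, 0.705, 0.052, 0.707]
contact_force: [0.5, -0.3, -0.7]
finger_gap: 0.2
```

```bash
python3 - <<'E'
from h import *
o=get_obs();print(o['joint_positions'].round(3))
plan(560,60,300,190)
p,im,d=cam('wrist');save(im,'w5.png')
p,im,d=cam('top');save(im,'t5.png')
E
```

```text
[ 0.075  0.274 -0.004  1.291  0.029 -0.042]
pos [540.1  50.3 275.7] az -173.26 delta units [-0.6    0.201  0.525] spin -45.408 gap 0.2 t 19.75 F [ 0.5 -0.3 -0.7] tilt [ 0.001  0.029 -1.   ]
```

View pics/w5.png

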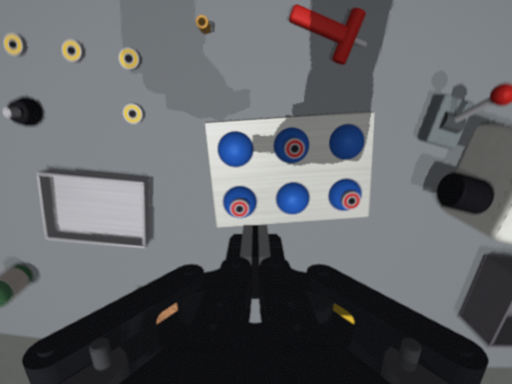

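View pics/t5.png

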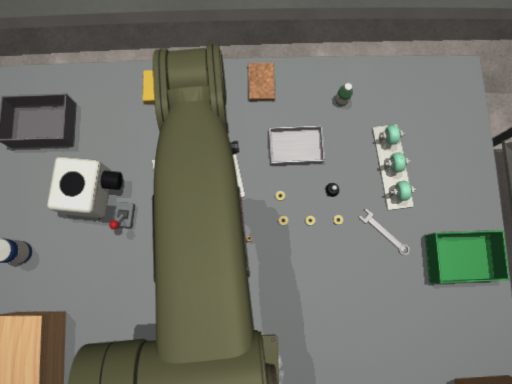

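```bash
cat >> h.py <<'E'
from scipy.optimize import least_squares
def masks(im):
    hsv=cv2.cvtColor(im,cv2.COLOR_RGB2HSV);H,S,V=[hsv[...,i] for i in range(3)]
    red=((H<8)|(H>172))&(S>120)&(V>80)
    blue=(H>100)&(H<125)&(S>150)&(V>30)
    yel=(H>15)&(H<32)&(S>70)&(V>120)
    return red,blue,yel
def fitrack(p,im,d,guess):
    red,blue,yel=masks(im)
    v,u=np.nonzero(cv2.erode(blue.astype(np.uint8),np.ones((3,3)))>0)
    k=d[v,u]>0;u=u[k];v=v[k]
    w=pts(p,np.c_[u,v],d[v,u]);w=w[(w[:,2]>9)&(w[:,2]<33)]
    def ctr(q):
        g=np.array([(i,j) for i in(-42,42) for j in(-84,0,84)],float)
        c,s=np.cos(q[2]),np.sin(q[2])
        return g@np.array([[c,s],[-s,c]])+q[:2]
    w=w[(np.hypot(*(w[:,:2]-np.array(guess[:2])).T)<150)]
    def f(q):
        C=ctr(q); dd=np.linalg.norm(w[:,None,:]-np.c_[C,np.full(6,2+q[3])][None],axis=2).min(1)
        return dd-28
    q=least_squares(f,[*guess,0.],loss='soft_l1').x
    return q,ctr(q),np.abs(f(q)).mean(),len(w)
def rings(p,im,mask,z,amin=12):
    out=[]
    m=cv2.morphologyEx(mask.astype(np.uint8),cv2.MORPH_CLOSE,np.ones((7,7)))
    n,l,s,c=cv2.connectedComponentsWithStats(m)
    for i in range(1,n):
        if s[i,4]<amin: continue
        cs,_=cv2.findContours((l==i).astype(np.uint8),cv2.RETR_EXTERNAL,cv2.CHAIN_APPROX_NONE)
        ct=cs[0].reshape(-1,2)
        if len(ct)<6: continue
        w=onz(p,ct,z)[:,:2].astype(np.float32)
        (e,ax,ang)=cv2.fitEllipse(w)
        out.append((np.round(e,1),np.round(ax,1),s[i,4]))
    return out
E
python3 - <<'E'
from h import *
for n in('wrist',):
    plan(0,0,0)
    p,im,d=cam(n);red,blue,yel=masks(im)
    print(fitrack(p,im,d,[555,122,.24]))
    print('red',*rings(p,im,red,38),sep='\n'); print('yel',*rings(p,im,yel,8),sep='\n')
    v,u=np.mgrid[160:260,30:165];u=u.ravel();v=v.ravel();w=pts(p,np.c_[u,v],d[v,u])
    m=(w[:,2]>20)&(w[:,2]<35); print('pan',cv2.minAreaRect(w[m][:,:2].astype(np.float32)),w[m][:,2].max())
    for r in outline_of(n,'lever')[:2]:
        v,u=np.nonzero(r['region']);ww=pts(p,np.c_[u,v],d[v,u]);i=np.argsort(ww[:,2])[-25:];print('lever',r['conf'],ww[i].mean(0))
E
```

```text
pos [540.6  49.8 276.1] az -173.07 delta units [  6.839   0.198 -13.602] spin None gap 0.1 t 19.85 F [ 0.3  1.6 -0.4] tilt [ 0.002  0.029 -1.   ]
(array([ 5.59181396e+02,  1.17110788e+02,  1.86331373e-01, -3.62600735e-01]), array([[533.469818  ,  26.78407677],
       [517.90839592, 109.33007694],
       [502.34697384, 191.8760771 ],
       [616.01581816,  42.34549885],
       [600.45439608, 124.89149902],
       [584.892974  , 207.43749918]]), np.float64(0.5274544328306996), 3011)
red
(array([360.3, 129.3]), array([68. , 88.4]), np.int32(1714))
(array([405.2, 392.3]), array([27.5, 30.2]), np.int32(319))
(array([517.3, 109.8]), array([21.6, 21.8]), np.int32(124))
(array([584.3, 207.6]), array([21. , 21.9]), np.int32(105))
(array([615.5,  42.6]), array([21.2, 22.1]), np.int32(99))
yel
(array([367.6, -35.1]), array([15.7, 16.4]), np.int32(142))
(array([ 422.2, -293.6]), array([23.5, 23.7]), np.int32(193))
(array([ 422.8, -210.7]), array([23.3, 23.7]), np.int32(188))
(array([ 424.9, -131.5]), array([23.3, 23.7]), np.int32(190))
(array([ 498.5, -125.7]), array([23. , 23.6]), np.int32(162))
(array([825.6, 268.3]), array([12.1, 34.2]), np.int32(74))
pan ((649.9335327148438, -180.42877197265625), (110.79015350341797, 161.04542541503906), 0.9220064282417297) 29.575899327056675
lever 0.77 [415.6491912  331.42370523 110.60551386]
lever 0.42 [ 496.60714523 -119.02656333   25.91975877]
```

```bash
python3 - <<'E'
from h import *
plan(615.5,42.6,80)
E
```

```text
pos [540.4  50.8 276. ] az -172.89 delta units [ 4.894 -0.579  1.812] spin None gap 0.1 t 19.95 F [ 0.7  0.1 -0.4] tilt [ 0.002  0.03  -1.   ]
```

>>> apply_moves --claw '[0.18,0.18,0.18,0.18,0.18,0.18,0.18,0.18,0.18,0.18,0.18]' --pt "0.45 -0.06 0.18" --pt "0.45 -0.06 0.18" --pt "0.45 -0.06 0.18" --pt "0.45 -0.06 0.18" --pt "0.45 -0.06 0.18" --pt "0.45 -0.06 0.18" --pt "0.45 -0.06 0.18" --pt "0.45 -0.06 0.18" --pt "0.45 -0.06 0.18" --pt "0.3 0 0" --pt "0 0 0" --spin '[0,0,0,0,0,0,0,0,0,0,0]'

```text
clock: 21.32
eef_pos: [607.3, 48.5, 89.7]
tcp_rot: [-0.04, 0.706, 0.062, 0.704]
contact_force: [0.1, 0.6, 0.3]
finger_gap: 50.0
```

```bash
python3 - <<'E'
from h import *
plan(615.5,42.6,29)
p,im,d=cam('wrist');save(im,'w6.png');red,blue,yel=masks(im)
print(fitrack(p,im,d,[559,117,.186]))
print('red',*rings(p,im,red,38),sep='\n')
E
```

```text
pos [607.3  48.5  89.7] az -171.73 delta units [ 1.511 -0.224  0.181] spin None gap 50.0 t 21.32 F [0.1 0.6 0.3] tilt [-0.005  0.032 -0.999]
(array([ 5.59045147e+02,  1.17474506e+02,  1.87018057e-01, -3.86691533e-01]), array([[533.39560088,  27.1301607 ],
       [517.77749946, 109.66545563],
       [502.15939803, 192.20075055],
       [615.93089581,  42.74826213],
       [600.31279438, 125.28355705],
       [584.69469295, 207.81885197]]), np.float64(0.4644612744716353), 13518)
red
(array([517.7, 109.6]), array([22.9, 23.1]), np.int32(521))
(array([584.7, 207.7]), array([22.6, 22.7]), np.int32(323))
(array([615.7,  42.6]), array([22.7, 22.9]), np.int32(379))
```

View pics/w6.png

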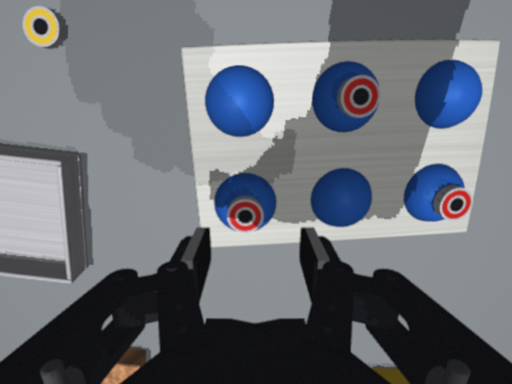

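>>> apply_moves --claw '[0.18,0.18,0.18,0.18,0.18]' --pt "0.4 -0.22 0.18" --pt "0.4 0 0" --pt "0.3 0 0" --pt "0.15 0 0" --pt "0 0 0" --spin '[0,0,0,0,0]'

```text
clock: 22.0
eef_pos: [617.1, 41.9, 37.7]
tcp_rot: [-0.039, 0.705, 0.062, 0.705]
contact_force: [-0.3, -0.3, -0.4]
finger_gap: 50.2
```

```bash
python3 - <<'E'
from h import *
plan(615.7,42.6,29)
E
```

```text
pos [617.1  41.9  37.7] az -171.75 delta units [ 0.217  0.015 -0.034] spin None gap 50.2 t 22.0 F [-0.3 -0.3 -0.4] tilt [-0.002  0.032 -0.999]
```

>>> apply_moves --claw '[0.18,0.18,-0.7,-0.7,-0.7,-0.7]' --pt "0.21 0 -0.03" --pt "0 0 0" --pt "0 0 0" --pt "0 0 0" --pt "0 0 0" --pt "0 0 0" --spin '[0,0,0,0,0,0]'

```text
clock: 22.75
eef_pos: [616.9, 42.3, 30.3]
tcp_rot: [-0.04, 0.704, 0.062, 0.706]
contact_force: [-0.2, -0.1, 0.1]
finger_gap: 24.8
```

```bash
python3 - <<'E'
from h import *
plan(615.7,42.6,29)
p,im,d=cam('wrist');save(im,'w7.png');red,blue,yel=masks(im)
print('red',*rings(p,im,red,38),sep='\n')
E
```

```text
pos [616.9  42.3  30.3] az -171.73 delta units [ 0.033  0.012 -0.029] spin None gap 24.8 t 22.75 F [-0.2 -0.1  0.1] tilt [ 0.001  0.032 -0.999]
red
(array([517.8, 109.6]), array([23.4, 23.5]), np.int32(1140))
(array([616.8,  41.1]), array([23.2, 23.4]), np.int32(751))
```

View pics/w7.png

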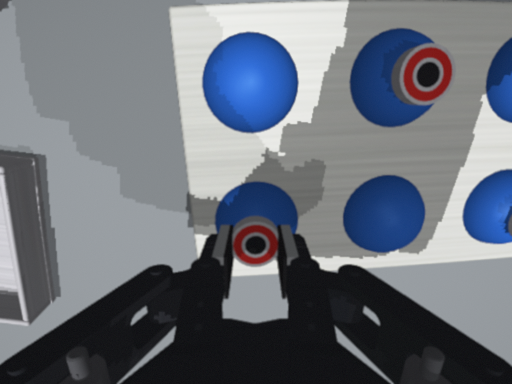

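>>> apply_moves --claw '[-0.7,-0.7,-0.7,-0.7,-0.7]' --pt "0 0 0" --pt "-0.2 0 0" --pt "-0.4 0 0" --pt "-0.5 0 0" --pt "-0.3 0 0" --spin '[0,0,0,0,0]'

```text
clock: 23.42
eef_pos: [616.6, 40.3, 89.5]
tcp_rot: [-0.04, 0.704, 0.062, 0.706]
contact_force: [0.5, 0.2, -0.8]
finger_gap: 24.6
```

```bash
python3 - <<'E'
from h import *
plan(650,-140,60)
p,im,d=cam('wrist');save(im,'w8.png');red,blue,yel=masks(im)
print('red',*rings(p,im,red,38),sep='\n')
E
```

```text
pos [616.6  40.3  89.5] az -171.73 delta units [ 0.592 -4.602  0.174] spin None gap 24.6 t 23.43 F [ 0.5  0.2 -0.8] tilt [ 0.     0.032 -0.999]
red
(array([517.6, 109.8]), array([23. , 23.2]), np.int32(538))
(array([584.8, 208.2]), array([22.5, 23. ]), np.int32(332))
(array([648.3,  45.7]), array([33.5, 33.8]), np.int32(754))
```

View pics/w8.png

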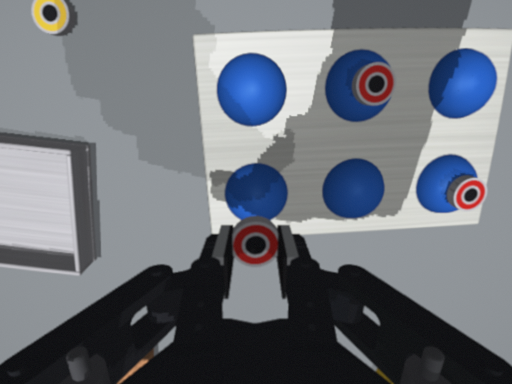

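>>> apply_moves --claw '[-0.7,-0.7,-0.7,-0.7,-0.7,-0.7,-0.7,-0.7,-0.7,-0.7,-0.7]' --pt "0 -0.5 0.03" --pt "0 -0.5 0.03" --pt "0 -0.5 0.03" --pt "0 -0.5 0.03" --pt "0 -0.5 0.03" --pt "0 -0.5 0.03" --pt "0 -0.5 0.03" --pt "0 -0.5 0.03" --pt "0 -0.5 0.03" --pt "0.3 0 0" --pt "0.3 0 0" --spin '[0,0,0,0,0,0,0,0,0,0,0]'

```text
clock: 24.85
eef_pos: [656.5, -150.2, 58.8]
tcp_rot: [-0.039, 0.703, 0.061, 0.707]
contact_force: [-0.1, 0.3, -0.8]
finger_gap: 24.9
```

```bash
python3 - <<'E'
from h import *
plan(630,-150,10)
p,im,d=cam('wrist');save(im,'w9.png');o=get_obs();print(o['joint_positions'].round(3))
E
```

```text
pos [ 656.5 -150.2   58.8] az -171.89 delta units [ 1.218  0.06  -0.664] spin None gap 24.9 t 24.85 F [-0.1  0.3 -0.8] tilt [ 0.003  0.032 -0.999]
[-0.24   0.621 -0.019  0.939  0.031 -0.382]
```

View pics/w9.png

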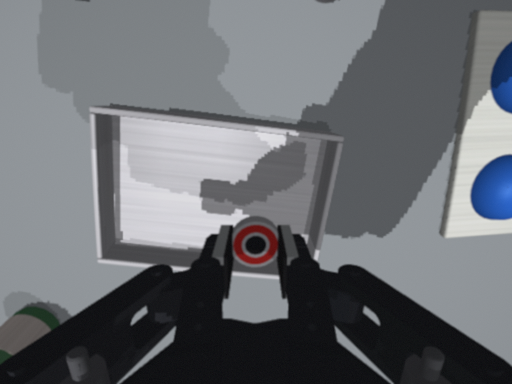

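>>> apply_moves --claw '[-0.7,-0.7,-0.7,-0.7,-0.7,0,0,0,0,0,0]' --pt "0 0.06 -0.5" --pt "0.4 0 0" --pt "0.4 0 0" --pt "0.3 0 0" --pt "0.1 0 0" --pt "0 0 0" --pt "0 0 0" --pt "-0.4 0 0" --pt "-0.5 0 0" --pt "-0.5 0 0" --pt "-0.3 0 0" --spin '[0,0,0,0,0,0,0,0,0,0,0]'

```text
clock: 26.28
eef_pos: [635.9, -147.7, 76.0]
tcp_rot: [-0.04, 0.705, 0.063, 0.705]
contact_force: [0.1, -0.4, -0.8]
finger_gap: 42.6
```

```bash
python3 - <<'E'
from h import *
plan(517.7,109.6,70)
p,im,d=cam('wrist');save(im,'w10.png')
E
```

```text
pos [ 635.9 -147.7   76. ] az -171.62 delta units [ 0.368  6.785 -1.986] spin None gap 42.6 t 26.27 F [ 0.1 -0.4 -0.8] tilt [-0.002  0.033 -0.999]
```

View pics/w10.png

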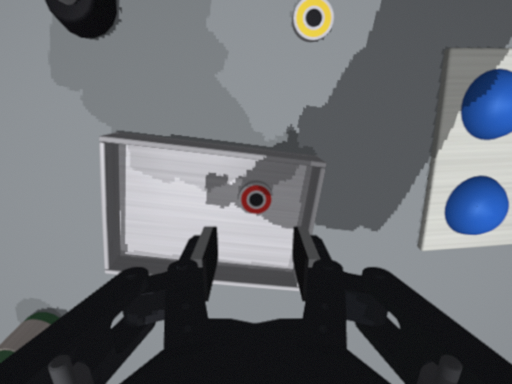

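>>> apply_moves --claw '[0.18,0.18,0.18,0.18,0.18,0.18,0.18,0.18,0.18,0.18,0.18,0.18,0.18,0.18]' --pt "0 0.52 -0.15" --pt "0 0.52 -0.15" --pt "0 0.52 -0.15" --pt "0 0.52 -0.15" --pt "0 0.52 -0.15" --pt "0 0.52 -0.15" --pt "0 0.52 -0.15" --pt "0 0.52 -0.15" --pt "0 0.52 -0.15" --pt "0 0.52 -0.15" --pt "0 0.52 -0.15" --pt "0 0.52 -0.15" --pt "0 0.3 -0.1" --pt "0 0 0" --spin '[0,0,0,0,0,0,0,0,0,0,0,0,0,0]'

```text
clock: 28.08
eef_pos: [512.5, 118.8, 85.6]
tcp_rot: [-0.041, 0.705, 0.065, 0.705]
contact_force: [0.3, 0.6, 0.3]
finger_gap: 50.5
```

```bash
python3 - <<'E'
from h import *
plan(517.7,109.6,29.5)
E
```

```text
pos [512.5 118.8  85.6] az -171.4 delta units [ 1.394 -0.294  0.089] spin None gap 50.5 t 28.07 F [0.3 0.6 0.3] tilt [-0.001  0.034 -0.999]
```

>>> apply_moves --claw '[0.18,0.18,0.18,0.18,0.18]' --pt "0.3 -0.29 0.09" --pt "0.4 0 0" --pt "0.3 0 0" --pt "0.15 0 0" --pt "0 0 0" --spin '[0,0,0,0,0]'

```text
clock: 28.7
eef_pos: [519.9, 105.0, 35.6]
tcp_rot: [-0.04, 0.705, 0.063, 0.706]
contact_force: [1.0, -0.4, 0.0]
finger_gap: 50.5
```

```bash
python3 - <<'E'
from h import *
plan(517.7,109.6,29.5)
E
```

```text
pos [519.9 105.   35.6] az -171.65 delta units [ 0.157  0.117 -0.038] spin None gap 50.5 t 28.7 F [ 1.  -0.4  0. ] tilt [-0.001  0.032 -0.999]
```

Then grip and lift.

>>> apply_moves --claw '[0.18,0.18,-0.7,-0.7,-0.7,-0.7,-0.7,-0.7,-0.7]' --pt "0.15 0.11 -0.04" --pt "0 0 0" --pt "0 0 0" --pt "0 0 0" --pt "0 0 0" --pt "-0.2 0 0" --pt "-0.4 0 0" --pt "-0.5 0 0" --pt "-0.2 0 0" --spin '[0,0,0,0,0,0,0,0,0]'

```text
clock: 29.82
eef_pos: [518.2, 108.1, 84.8]
tcp_rot: [-0.04, 0.704, 0.063, 0.706]
contact_force: [-0.1, 0.2, -0.6]
finger_gap: 24.5
```

```bash
python3 - <<'E'
from h import *
plan(672,-180,60)
p,im,d=cam('wrist');save(im,'w11.png')
E
```

```text
pos [518.2 108.1  84.8] az -171.63 delta units [ 0.391 -7.701  2.752] spin None gap 24.5 t 29.82 F [-0.1  0.2 -0.6] tilt [ 0.001  0.032 -0.999]
```

View pics/w11.png

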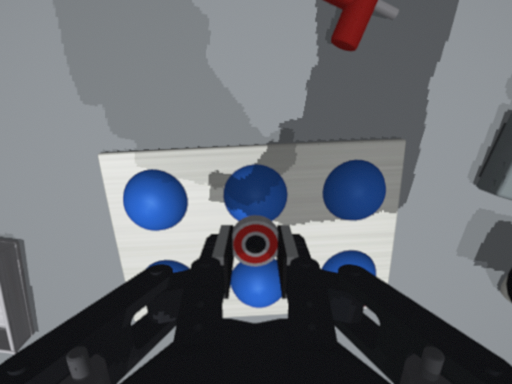

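>>> apply_moves --claw '[-0.7,-0.7,-0.7,-0.7,-0.7,-0.7,-0.7,-0.7,-0.7,-0.7,-0.7,-0.7,-0.7,-0.7,-0.7,-0.7,-0.7]' --pt "0 -0.51 0.18" --pt "0 -0.51 0.18" --pt "0 -0.51 0.18" --pt "0 -0.51 0.18" --pt "0 -0.51 0.18" --pt "0 -0.51 0.18" --pt "0 -0.51 0.18" --pt "0 -0.51 0.18" --pt "0 -0.51 0.18" --pt "0 -0.51 0.18" --pt "0 -0.51 0.18" --pt "0 -0.51 0.18" --pt "0 -0.51 0.18" --pt "0 -0.51 0.18" --pt "0.4 0 0" --pt "0.4 0 0" --pt "0 0 0" --spin '[0,0,0,0,0,0,0,0,0,0,0,0,0,0,0,0,0]'

```text
clock: 32.0
eef_pos: [665.6, -173.9, 38.3]
tcp_rot: [-0.04, 0.705, 0.064, 0.705]
contact_force: [-0.3, 0.5, 0.1]
finger_gap: 24.4
```

```bash
python3 - <<'E'
from h import *
plan(665,-185,11)
p,im,d=cam('wrist');save(im,'w12.png')
E
```

```text
pos [ 665.6 -173.9   38.3] az -171.55 delta units [ 0.672 -0.296 -0.058] spin None gap 24.4 t 32.0 F [-0.3  0.5  0.1] tilt [-0.003  0.034 -0.999]
```

View pics/w12.png

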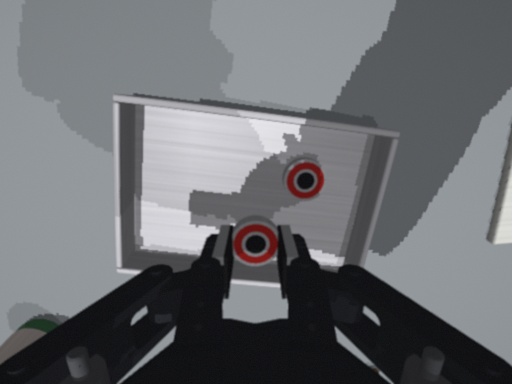

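>>> apply_moves --claw '[-0.7,-0.7,-0.7,-0.7,-0.1,-0.1,-0.1,-0.1,-0.1,-0.1]' --pt "0 -0.4 -0.1" --pt "0.3 0 0" --pt "0.3 0 0" --pt "0.05 0 0" --pt "0 0 0" --pt "0 0 0" --pt "-0.3 0 0" --pt "-0.5 0 0" --pt "-0.5 0 0" --pt "-0.3 0 0" --spin '[0,0,0,0,0,0,0,0,0,0]'

```text
clock: 33.3
eef_pos: [665.2, -191.6, 80.2]
tcp_rot: [-0.041, 0.704, 0.065, 0.706]
contact_force: [0.0, 0.0, -0.1]
finger_gap: 38.2
```

```bash
python3 - <<'E'
from h import *
plan(584.7,207.7,85)
p,im,d=cam('wrist');save(im,'w13.png')
E
```

```text
pos [ 665.2 -191.6   80.2] az -171.43 delta units [ 0.212 10.169 -0.502] spin None gap 38.2 t 33.3 F [ 0.   0.  -0.1] tilt [ 0.001  0.034 -0.999]
```

View pics/w13.png

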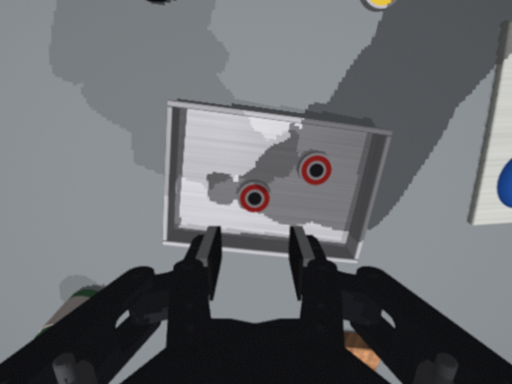

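>>> apply_moves --claw '[0.18,0.18,0.18,0.18,0.18,0.18,0.18,0.18,0.18,0.18,0.18,0.18,0.18,0.18,0.18,0.18,0.18,0.18,0.18,0.18]' --pt "0 0.52 -0.03" --pt "0 0.52 -0.03" --pt "0 0.52 -0.03" --pt "0 0.52 -0.03" --pt "0 0.52 -0.03" --pt "0 0.52 -0.03" --pt "0 0.52 -0.03" --pt "0 0.52 -0.03" --pt "0 0.52 -0.03" --pt "0 0.52 -0.03" --pt "0 0.52 -0.03" --pt "0 0.52 -0.03" --pt "0 0.52 -0.03" --pt "0 0.52 -0.03" --pt "0 0.52 -0.03" --pt "0 0.52 -0.03" --pt "0 0.52 -0.03" --pt "0 0.52 -0.03" --pt "0 0.2 0" --pt "0 0 0" --spin '[0,0,0,0,0,0,0,0,0,0,0,0,0,0,0,0,0,0,0,0]'

```text
clock: 35.85
eef_pos: [580.1, 211.9, 94.0]
tcp_rot: [-0.042, 0.704, 0.066, 0.706]
contact_force: [-0.4, -0.7, 0.8]
finger_gap: 50.4
```

```bash
python3 - <<'E'
from h import *
plan(584.7,207.7,29.5)
E
```

```text
pos [580.1 211.9  94. ] az -171.23 delta units [ 1.607 -0.175  0.087] spin None gap 50.4 t 35.85 F [-0.4 -0.7  0.8] tilt [ 0.001  0.034 -0.999]
```

>>> apply_moves --claw '[0.18,0.18,0.18,0.18,0.18]' --pt "0.4 -0.15 0.08" --pt "0.4 0 0" --pt "0.4 0 0" --pt "0.15 0 0" --pt "0 0 0" --spin '[0,0,0,0,0]'

```text
clock: 36.48
eef_pos: [583.7, 204.3, 33.7]
tcp_rot: [-0.041, 0.705, 0.064, 0.705]
contact_force: [-0.3, 0.4, -0.5]
finger_gap: 50.2
```

```bash
python3 - <<'E'
from h import *
plan(584.7,207.7,29.5)
E
```

```text
pos [583.7 204.3  33.7] az -171.5 delta units [0.109 0.078 0.037] spin None gap 50.2 t 36.48 F [-0.3  0.4 -0.5] tilt [-0.002  0.032 -0.999]
```

>>> apply_moves --claw '[0.18,0.18,-0.7,-0.7,-0.7,-0.7,-0.7,-0.7,-0.7]' --pt "0.1 0.08 0.04" --pt "0 0 0" --pt "0 0 0" --pt "0 0 0" --pt "0 0 0" --pt "-0.2 0 0" --pt "-0.4 0 0" --pt "-0.5 0 0" --pt "-0.3 0 0" --spin '[0,0,0,0,0,0,0,0,0]'

```text
clock: 37.6
eef_pos: [585.9, 206.3, 90.7]
tcp_rot: [-0.041, 0.704, 0.064, 0.706]
contact_force: [-0.3, 0.1, 1.2]
finger_gap: 24.5
```

```bash
python3 - <<'E'
from h import *
plan(637,-212,85)
E
```

```text
pos [585.9 206.3  90.7] az -171.5 delta units [ -0.202 -10.531  -0.283] spin None gap 24.5 t 37.6 F [-0.3  0.1  1.2] tilt [ 0.     0.033 -0.999]
```

>>> apply_moves --claw '[-0.7,-0.7,-0.7,-0.7,-0.7,-0.7,-0.7,-0.7,-0.7,-0.7,-0.7,-0.7,-0.7,-0.7,-0.7,-0.7,-0.7,-0.7,-0.7,-0.7]' --pt "0 -0.52 -0.02" --pt "0 -0.52 -0.02" --pt "0 -0.52 -0.02" --pt "0 -0.52 -0.02" --pt "0 -0.52 -0.02" --pt "0 -0.52 -0.02" --pt "0 -0.52 -0.02" --pt "0 -0.52 -0.02" --pt "0 -0.52 -0.02" --pt "0 -0.52 -0.02" --pt "0 -0.52 -0.02" --pt "0 -0.52 -0.02" --pt "0 -0.52 -0.02" --pt "0 -0.52 -0.02" --pt "0 -0.52 -0.02" --pt "0 -0.52 -0.02" --pt "0 -0.52 -0.02" --pt "0 -0.52 -0.02" --pt "0 -0.52 -0.02" --pt "0 0 0" --spin '[0,0,0,0,0,0,0,0,0,0,0,0,0,0,0,0,0,0,0,0]'

```text
clock: 40.1
eef_pos: [627.6, -220.2, 73.8]
tcp_rot: [-0.038, 0.706, 0.061, 0.704]
contact_force: [0.3, -0.3, -0.9]
finger_gap: 24.5
```

```bash
python3 - <<'E'
from h import *
plan(635,-215,12)
p,im,d=cam('wrist');save(im,'w14.png');red,blue,yel=masks(im)
print(*rings(p,im,red,13),sep='\n');print(*rings(p,im,yel,8),sep='\n')
E
```

```text
pos [ 627.6 -220.2   73.8] az -171.94 delta units [1.549 0.054 0.202] spin None gap 24.5 t 40.1 F [ 0.3 -0.3 -0.9] tilt [-0.004  0.031 -0.999]
(array([ 633.7, -146.6]), array([22.3, 22.7]), np.int32(323))
(array([ 661.9, -213.7]), array([33.9, 37.6]), np.int32(785))
(array([ 499.2, -125.7]), array([23.8, 24. ]), np.int32(606))
```

View pics/w14.png

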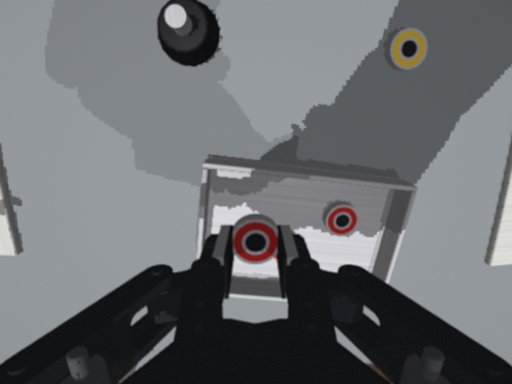

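>>> apply_moves --claw '[-0.7,-0.7,-0.7,-0.7,-0.7,-0.7,-0.15,-0.15,-0.15,-0.15,-0.15,-0.15]' --pt "0.2 0.2 0" --pt "0.4 0 0" --pt "0.4 0 0" --pt "0.3 0 0" --pt "0.1 0 0" --pt "0 0 0" --pt "0 0 0" --pt "0 0 0" --pt "-0.3 0 0" --pt "-0.5 0 0" --pt "-0.5 0 0" --pt "-0.4 0 0" --spin '[0,0,0,0,0,0,0,0,0,0,0,0]'

```text
clock: 41.65
eef_pos: [625.8, -208.5, 86.0]
tcp_rot: [-0.039, 0.706, 0.063, 0.704]
contact_force: [0.2, 0.7, 0.7]
finger_gap: 36.3
```

```bash
python3 - <<'E'
from h import *
plan(499.2,-125.7,60)
p,im,d=cam('wrist');save(im,'w15.png');red,blue,yel=masks(im)
print(*rings(p,im,red,13),sep='\n')
E
```

```text
pos [ 625.8 -208.5   86. ] az -171.71 delta units [ 0.738  2.482 -2.833] spin None gap 36.3 t 41.65 F [0.2 0.7 0.7] tilt [-0.006  0.033 -0.999]
(array([ 622.9, -206.9]), array([22.3, 22.7]), np.int32(322))
(array([ 633.8, -146.2]), array([22.4, 22.7]), np.int32(293))
(array([ 663.9, -191.2]), array([22.1, 22.4]), np.int32(266))
```

View pics/w15.png

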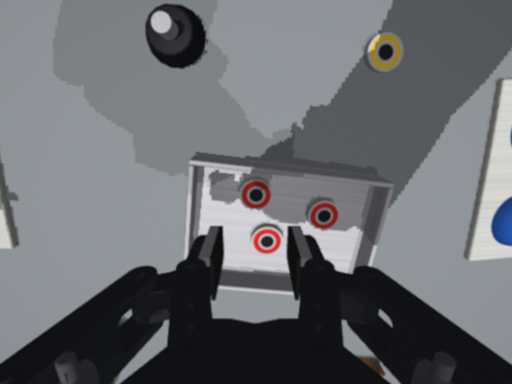

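```bash
python3 - <<'E'
from h import *
o=get_obs();p,im,d=cam('wrist');Rm=R.from_quat(o['tcp_rot']).as_matrix()
v,u=np.mgrid[215:300,190:325];u=u.ravel();v=v.ravel()
w=(pts(p,np.c_[u,v],d[v,u])-o['eef_pos'])@Rm
k=(w[:,0]>-30)&(w[:,0]<10)&(np.abs(w[:,2])<15)&(np.abs(w[:,1])<45)
w=w[k];i=np.argsort(w[:,0])[::-1]
print(w[i[:40:2]].round(1)); print(w.min(0),w.max(0))
E
```

```text
[[ -0.4  17.    6.6]
 [ -0.8 -19.6   5.7]
 [ -0.9 -19.7   8.9]
 [ -1.3 -19.5   6.7]
 [ -1.4 -19.5   4.7]
 [ -1.5 -19.5   6. ]
 [ -1.6 -19.6  -6.8]
 [ -1.8  17.   -6.2]
 [ -1.8  17.   -8. ]
 [ -2.1  17.   10.2]
 [ -2.3  16.9   9.5]
 [ -2.5 -19.5  -6.6]
 [ -2.6 -19.4   6.6]
 [ -2.7 -19.4  -7.9]
 [ -2.9  16.9  -5.4]
 [ -3.1 -19.5  -4.4]
 [ -3.1  17.   -1.9]
 [ -3.4 -19.4  -5.7]
 [ -3.6  16.9  -4.6]
 [ -3.7 -19.3   8. ]]
[-29.99390476 -32.63822092 -11.35672494] [-0.41364146 30.72157051 11.72034696]
```

>>> apply_moves --claw '[0.18,0.18,0.18,0.18,0.18,0.18,0.18,0.18]' --pt "0 0.4 -0.45" --pt "0 0.4 -0.45" --pt "0 0.4 -0.45" --pt "0.1 0.4 -0.45" --pt "0.2 0.4 -0.45" --pt "0.2 0.4 -0.45" --pt "0.2 0 0" --pt "0 0 0" --spin '[0,0,0,0,0,0,0,0]'

```text
clock: 42.75
eef_pos: [502.1, -126.6, 59.0]
tcp_rot: [-0.04, 0.706, 0.062, 0.705]
contact_force: [-0.4, 0.1, 0.2]
finger_gap: 50.5
```

```bash
python3 - <<'E'
from h import *
p,im,d=cam('wrist');save(im,'w16.png');red,blue,yel=masks(im)
print(*rings(p,im,yel,8),sep='\n')
plan(499.2,-124.5,2.5)
E
```

```text
(array([365.9, -15.5]), array([16.4, 16.5]), np.int32(274))
(array([ 422.5, -294.3]), array([23.5, 25.4]), np.int32(733))
(array([ 423.3, -211. ]), array([23.8, 23.9]), np.int32(705))
(array([ 425.3, -131.8]), array([23.5, 23.7]), np.int32(633))
(array([ 499.6, -126. ]), array([22.7, 23.8]), np.int32(469))
pos [ 502.2 -126.6   59.2] az -171.75 delta units [ 1.419  0.017 -0.068] spin None gap 50.5 t 42.8 F [0.3 0.  0.6] tilt [-0.003  0.032 -0.999]
```

View pics/w16.png

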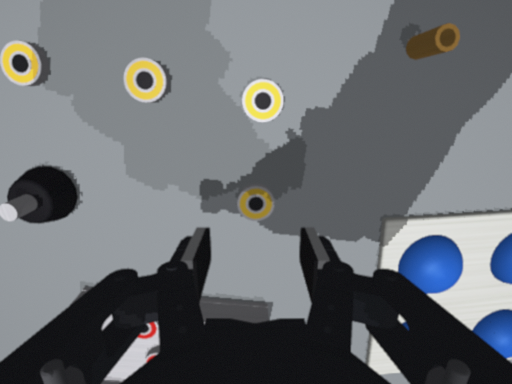

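>>> apply_moves --claw '[0.18,0.18,0.18,0.18,0.18]' --pt "0.4 0 -0.07" --pt "0.4 0 0" --pt "0.35 0 0" --pt "0.1 0 0" --pt "0 0 0" --spin '[0,0,0,0,0]'

```text
clock: 43.42
eef_pos: [505.5, -128.2, 9.0]
tcp_rot: [-0.04, 0.703, 0.061, 0.707]
contact_force: [-0.2, -0.7, 0.6]
finger_gap: 50.6
```

```bash
python3 - <<'E'
from h import *
plan(499.6,-124.6,2.5)
E
```

```text
pos [ 505.5 -128.2    9. ] az -171.83 delta units [ 0.164  0.106 -0.135] spin None gap 50.6 t 43.42 F [-0.2 -0.7  0.6] tilt [ 0.003  0.03  -1.   ]
```

>>> apply_moves --claw '[0.18,0.18,0.18]' --pt "0.1 0.11 -0.13" --pt "0.05 0 0" --pt "0 0 0" --spin '[0,0,0]'

```text
clock: 43.8
eef_pos: [500.1, -124.3, 3.6]
tcp_rot: [-0.04, 0.703, 0.061, 0.708]
contact_force: [-0.8, 0.3, 0.5]
finger_gap: 50.6
```

```bash
python3 - <<'E'
from h import *
plan(499.6,-124.6,2.5)
E
```

```text
pos [ 500.1 -124.3    3.6] az -171.83 delta units [ 0.028 -0.006 -0.013] spin None gap 50.6 t 43.8 F [-0.8  0.3  0.5] tilt [ 0.005  0.03  -1.   ]
```

>>> apply_moves --claw '[-0.7,-0.7,-0.7,-0.7,-0.7,-0.7,-0.7,-0.7,-0.7]' --pt "0.02 0 -0.01" --pt "0 0 0" --pt "0 0 0" --pt "0 0 0" --pt "-0.2 0 0" --pt "-0.4 0 0" --pt "-0.5 0 0" --pt "-0.5 0 0" --pt "0 0 0" --spin '[0,0,0,0,0,0,0,0,0]'

```text
clock: 44.92
eef_pos: [499.9, -126.5, 70.4]
tcp_rot: [-0.04, 0.702, 0.061, 0.708]
contact_force: [0.1, 0.6, -0.2]
finger_gap: 23.9
```

```bash
cat >> h.py <<'E'
def held(zoff=5.3,mi=2):
    """ring of held bearing in vision minus TCP, tool frame (y,z); zoff: top face behind TCP"""
    o=get_obs();p,im,d=cam('wrist');Rm=R.from_quat(o['tcp_rot']).as_matrix();m=masks(im)[mi]
    m=m.copy();m[:210]=0;m[290:]=0;m[:,:215]=0;m[:,300:]=0
    v,u=np.nonzero(m);dd=d[v,u];dd=dd[dd>0]
    P=(p['position']-o['eef_pos'])@Rm; C=Rm.T@rot(p)
    # top plane from depth
    w=(ray(p,np.c_[u,v])*d[v,u][:,None])@C.T+P; k=d[v,u]>0
    A=np.c_[w[k][:,1:],np.ones(k.sum())];co,*_=np.linalg.lstsq(A,w[k][:,0],rcond=None)
    cs,_=cv2.findContours(cv2.morphologyEx(m.astype(np.uint8),cv2.MORPH_CLOSE,np.ones((7,7))),cv2.RETR_EXTERNAL,cv2.CHAIN_APPROX_NONE)
    ct=max(cs,key=len).reshape(-1,2); r=ray(p,ct)@C.T; xo=-zoff
    q=P+r*((xo-P[0])/r[:,0])[:,None]
    e=cv2.fitEllipse(q[:,1:].astype(np.float32))
    print('held off tool y,z',np.round(e[0],2),'ax',np.round(e[1],1),'plane tilt y,z, x0',co.round(3))
    return im
E
python3 - <<'E'
from h import *
plan(615.9,42.7,80)
save(held(),'w17.png')
E
```

```text
pos [ 499.9 -126.5   70.4] az -171.83 delta units [-0.097  3.78   3.474] spin None gap 23.9 t 44.92 F [ 0.1  0.6 -0.2] tilt [ 0.006  0.029 -1.   ]
held off tool y,z [-1.02 -0.77] ax [21.9 23.1] plane tilt y,z, x0 [ 0.037  0.018 -4.425]
```

View pics/w17.png

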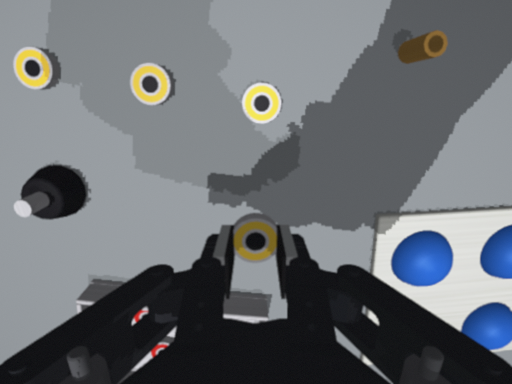

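>>> apply_moves --claw '[-0.7,-0.7,-0.7,-0.7,-0.7,-0.7,-0.7,-0.7,-0.7,-0.7]' --pt "0 0.4 0.37" --pt "0 0.4 0.37" --pt "0 0.4 0.37" --pt "0 0.4 0.37" --pt "0 0.4 0.37" --pt "0 0.4 0.37" --pt "0 0.4 0.37" --pt "0 0.4 0.37" --pt "0 0.4 0.37" --pt "0 0 0" --spin '[0,0,0,0,0,0,0,0,0,0]'

```text
clock: 46.22
eef_pos: [613.4, 44.0, 69.7]
tcp_rot: [-0.039, 0.705, 0.061, 0.705]
contact_force: [0.3, 1.1, 0.7]
finger_gap: 23.7
```

```bash
python3 - <<'E'
from h import *
plan(616.5,43.9,38)
held()
E
```

```text
pos [613.4  44.   69.7] az -171.89 delta units [ 0.791 -0.038  0.075] spin None gap 23.7 t 46.23 F [0.3 1.1 0.7] tilt [-0.002  0.03  -1.   ]
held off tool y,z [-1.43  6.56] ax [ 7.6 18.1] plane tilt y,z, x0 [ 0.02   0.123 -5.27 ]
```

```bash
python3 - <<'E'
from h import *
p,im,d=cam('wrist');save(im,'w18.png')
E
```

```text
(no output)
```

View pics/w18.png

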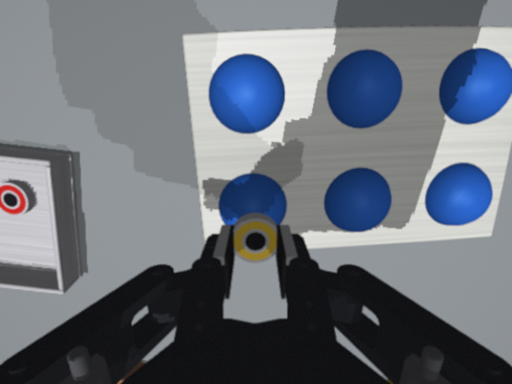

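>>> apply_moves --claw '[-0.7,-0.7,-0.7,-0.7,-0.7]' --pt "0.25 0 0" --pt "0.25 0 0" --pt "0.2 0 0" --pt "0.05 0 0" --pt "0 0 0" --spin '[0,0,0,0,0]'

```text
clock: 46.95
eef_pos: [609.2, 41.3, 36.4]
tcp_rot: [-0.038, 0.707, 0.059, 0.703]
contact_force: [0.8, 0.3, -0.4]
finger_gap: 23.8
```

```bash
sed -i 's/(S>70)&(V>120)/(S>70)\&(V>60)/' h.py; python3 - <<'E'
from h import *
plan(616.5,43.9,33.5)
save(held(),'w19.png')
E
```

```text
pos [609.2  41.3  36.4] az -172.15 delta units [0.073 0.037 0.19 ] spin None gap 23.8 t 46.95 F [ 0.8  0.3 -0.4] tilt [-0.008  0.029 -1.   ]
held off tool y,z [-1.02 -1.3 ] ax [23.5 24.1] plane tilt y,z, x0 [ 0.023  0.014 -4.456]
```

>>> apply_moves --claw '[-0.7,-0.7,-0.7]' --pt "0 0.04 0.2" --pt "0 0 0" --pt "0 0 0" --spin '[0,0,0]'

```text
clock: 47.38
eef_pos: [618.6, 44.4, 37.4]
tcp_rot: [-0.038, 0.707, 0.059, 0.704]
contact_force: [-0.5, -0.6, -0.5]
finger_gap: 24.2
```

```bash
python3 - <<'E'
from h import *
plan(617,43.9,33.5)
im=held();save(cv2.resize(im[150:300,130:380],None,fx=3,fy=3),'w20.png')
E
```

```text
pos [618.6  44.4  37.4] az -172.14 delta units [ 0.097 -0.009 -0.041] spin None gap 24.2 t 47.38 F [-0.5 -0.6 -0.5] tilt [-0.005  0.029 -1.   ]
held off tool y,z [-1.04 -1.29] ax [23.5 24.1] plane tilt y,z, x0 [ 0.023  0.017 -4.498]
```

View pics/w20.png

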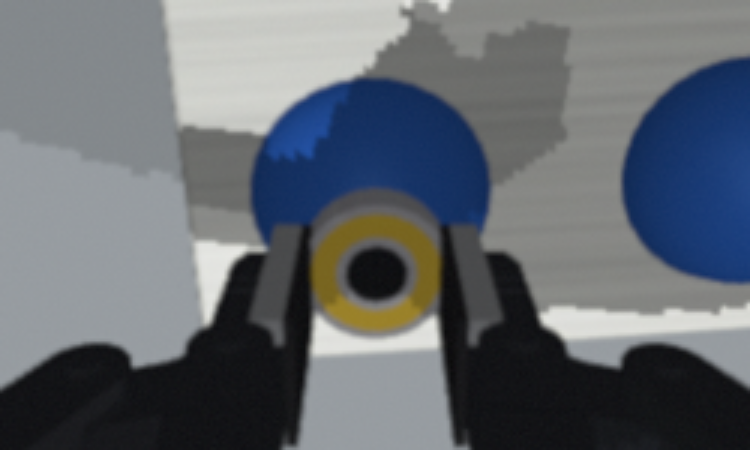

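>>> apply_moves --claw '[-0.7,-0.7,-0.7]' --pt "0.08 -0.01 -0.04" --pt "0 0 0" --pt "0 0 0" --spin '[0,0,0]'

```text
clock: 47.8
eef_pos: [616.7, 43.8, 34.0]
tcp_rot: [-0.038, 0.707, 0.059, 0.704]
contact_force: [0.2, 0.4, -0.5]
finger_gap: 23.8
```

```bash
python3 - <<'E'
from h import *
plan(617,43.9,33.5)
E
```

```text
pos [616.7  43.8  34. ] az -172.14 delta units [0.013 0.002 0.007] spin None gap 23.8 t 47.8 F [ 0.2  0.4 -0.5] tilt [-0.005  0.029 -1.   ]
```

>>> apply_moves --claw '[-0.7,-0.7,-0.4,-0.35,-0.3,-0.2,0,0]' --pt "0.02 0 0.01" --pt "0 0 0" --pt "0 0 0" --pt "0 0 0" --pt "0 0 0" --pt "0 0 0" --pt "0 0 0" --pt "0 0 0" --spin '[0,0,0,0,0,0,0,0]'

```text
clock: 48.8
eef_pos: [617.3, 43.9, 33.3]
tcp_rot: [-0.038, 0.706, 0.059, 0.704]
contact_force: [0.4, -0.0, 0.4]
finger_gap: 42.9
```

```bash
cat >> h.py <<'E'
def disc(c,mi=2,zt=38):
    """ring near vision pos c: centre at zt, plane normal from depth"""
    p,im,d=cam('wrist');m=masks(im)[mi]
    n,l,s,ce=cv2.connectedComponentsWithStats(cv2.morphologyEx(m.astype(np.uint8),cv2.MORPH_CLOSE,np.ones((7,7))))
    for i in range(1,n):
        if s[i,4]<40: continue
        e=onz(p,[ce[i]],zt)[0][:2]
        if np.hypot(*(e-np.array(c)))>14: continue
        v,u=np.nonzero((l==i)&m);w=pts(p,np.c_[u,v],d[v,u]);w=w[(d[v,u]>0)]
        A=np.c_[w[:,:2]-w[:,:2].mean(0),np.ones(len(w))];co,*_=np.linalg.lstsq(A,w[:,2],rcond=None)
        print('disc',e.round(1),'off',(e-np.array(c)).round(1),'slope',co.round(3),len(w))
    return im
E
python3 - <<'E'
from h import *
plan(617,43.9,33.5)
save(disc((615.93,42.75)),'w21.png')
E
```

```text
pos [617.3  43.9  33.3] az -172.14 delta units [-0.005  0.002 -0.007] spin None gap 42.9 t 48.8 F [ 0.4 -0.   0.4] tilt [-0.005  0.029 -1.   ]
disc [615.9  42.5] off [ 0.  -0.3] slope [-1.9000e-02 -2.0000e-03  3.7887e+01] 837
```

View pics/w21.png

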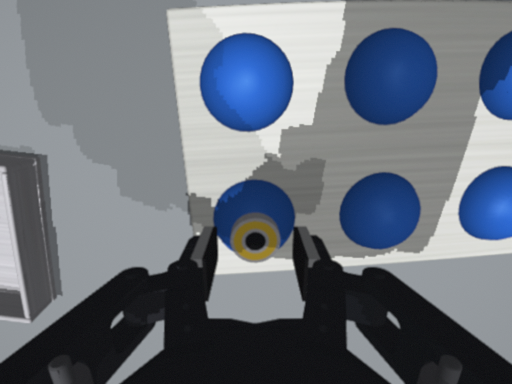

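>>> apply_moves --claw '[0,0,0,0,0]' --pt "-0.2 0 0" --pt "-0.4 0 0" --pt "-0.5 0 0" --pt "-0.3 0 0" --pt "0 0 0" --spin '[0,0,0,0,0]'

```text
clock: 49.48
eef_pos: [618.6, 42.1, 94.6]
tcp_rot: [-0.038, 0.705, 0.059, 0.705]
contact_force: [0.1, -0.0, 0.5]
finger_gap: 43.0
```

```bash
python3 - <<'E'
from h import *
plan(425.8,-130.6,60)
disc((615.93,42.75))
E
```

```text
pos [618.6  42.1  94.6] az -172.15 delta units [ 0.747 -3.643 -5.367] spin None gap 43.0 t 49.48 F [ 0.1 -0.   0.5] tilt [-0.002  0.029 -1.   ]
disc [616.   42.6] off [ 0.1 -0.1] slope [-1.2000e-02 -3.0000e-03  3.7951e+01] 468
```

>>> apply_moves --claw '[0.18,0.18,0.18,0.18,0.18,0.18,0.18,0.18,0.18,0.18,0.18,0.18,0.18,0.18]' --pt "0 -0.29 -0.43" --pt "0 -0.29 -0.43" --pt "0 -0.29 -0.43" --pt "0 -0.29 -0.43" --pt "0 -0.29 -0.43" --pt "0 -0.29 -0.43" --pt "0.1 -0.29 -0.43" --pt "0.1 -0.29 -0.43" --pt "0.1 -0.29 -0.43" --pt "0.1 -0.29 -0.43" --pt "0.1 -0.29 -0.43" --pt "0.1 -0.29 -0.43" --pt "0 0 0" --pt "0 0 0" --spin '[0,0,0,0,0,0,0,0,0,0,0,0,0,0]'

```text
clock: 51.28
eef_pos: [420.1, -127.4, 58.0]
tcp_rot: [-0.037, 0.71, 0.06, 0.7]
contact_force: [0.2, -0.1, -0.3]
finger_gap: 50.2
```

```bash
python3 - <<'E'
from h import *
p,im,d=cam('wrist');save(im,'w22.png');print(*rings(p,im,masks(im)[2],8),sep='\n')
plan(426.2,-130.7,2.8)
E
```

```text
(array([375.4, -24.1]), array([17.3, 38.4]), np.int32(909))
(array([ 422.5, -293.8]), array([23.6, 24. ]), np.int32(516))
(array([ 423.1, -211. ]), array([23.7, 23.8]), np.int32(515))
(array([ 425.3, -131.9]), array([23.6, 23.9]), np.int32(493))
pos [ 420.  -127.2   57.9] az -172.07 delta units [ 1.373 -0.153  0.158] spin None gap 50.2 t 51.33 F [ 0.7 -0.3  0.3] tilt [-0.016  0.031 -0.999]
```

View pics/w22.png

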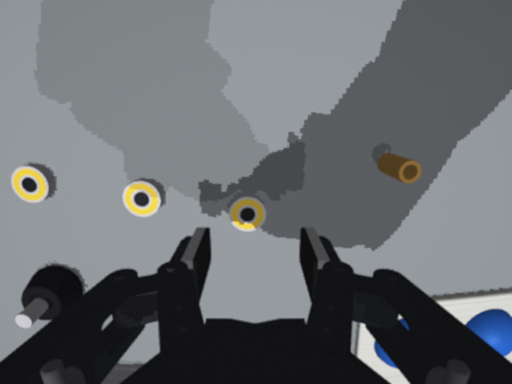

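>>> apply_moves --claw '[0.18,0.18,0.18,0.18,0.18]' --pt "0.3 -0.15 0.16" --pt "0.4 0 0" --pt "0.3 0 0" --pt "0.15 0 0" --pt "0 0 0" --spin '[0,0,0,0,0]'

```text
clock: 51.95
eef_pos: [430.8, -130.9, 8.8]
tcp_rot: [-0.039, 0.709, 0.061, 0.701]
contact_force: [0.7, 0.3, -0.7]
finger_gap: 50.3
```

```bash
python3 - <<'E'
from h import *
plan(426.2,-130.7,2.8)
E
```

```text
pos [ 430.8 -130.9    8.8] az -171.9 delta units [ 0.151  0.016 -0.112] spin None gap 50.3 t 51.95 F [ 0.7  0.3 -0.7] tilt [-0.013  0.031 -0.999]
```

>>> apply_moves --claw '[0.18,0.18,0.18]' --pt "0.1 0.01 -0.11" --pt "0.04 0 0" --pt "0 0 0" --spin '[0,0,0]'

```text
clock: 52.32
eef_pos: [426.6, -131.1, 3.5]
tcp_rot: [-0.039, 0.709, 0.061, 0.702]
contact_force: [-0.3, -0.4, -0.5]
finger_gap: 50.4
```

```bash
python3 - <<'E'
from h import *
plan(426.2,-130.7,2.8)
E
```

```text
pos [ 426.6 -131.1    3.5] az -171.89 delta units [ 0.018  0.011 -0.007] spin None gap 50.4 t 52.33 F [-0.3 -0.4 -0.5] tilt [-0.012  0.03  -0.999]
```

>>> apply_moves --claw '[-0.7,-0.7,-0.7,-0.7,-0.7,-0.7,-0.7,-0.7,-0.7]' --pt "0.02 0.01 0" --pt "0 0 0" --pt "0 0 0" --pt "0 0 0" --pt "-0.2 0 0" --pt "-0.4 0 0" --pt "-0.5 0 0" --pt "-0.5 0 0" --pt "0 0 0" --spin '[0,0,0,0,0,0,0,0,0]'

```text
clock: 53.45
eef_pos: [427.8, -132.9, 70.5]
tcp_rot: [-0.039, 0.708, 0.061, 0.702]
contact_force: [-1.1, -0.7, -0.9]
finger_gap: 23.8
```

```bash
python3 - <<'E'
from h import *
plan(601.2,126.5,75)
save(held(),'w23.png')
E
```

```text
pos [ 427.8 -132.9   70.5] az -171.89 delta units [0.033 5.809 5.205] spin None gap 23.8 t 53.45 F [-1.1 -0.7 -0.9] tilt [-0.01  0.03 -1.  ]
held off tool y,z [-1.06 -1.78] ax [23.7 24.2] plane tilt y,z, x0 [ 2.700e-02 -3.000e-03 -4.561e+00]
```

View pics/w23.png

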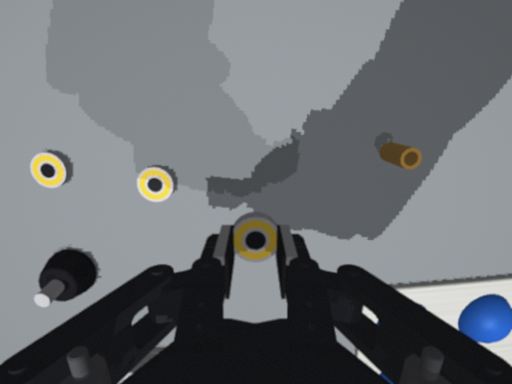

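>>> apply_moves --claw '[-0.7,-0.7,-0.7,-0.7,-0.7,-0.7,-0.7,-0.7,-0.7,-0.7,-0.7,-0.7,-0.7,-0.7]' --pt "0 0.43 0.39" --pt "0 0.43 0.39" --pt "0 0.43 0.39" --pt "0 0.43 0.39" --pt "0 0.43 0.39" --pt "0 0.43 0.39" --pt "0 0.43 0.39" --pt "0 0.43 0.39" --pt "0 0.43 0.39" --pt "0 0.43 0.39" --pt "0 0.43 0.39" --pt "0 0.43 0.39" --pt "0 0.3 0.3" --pt "0 0 0" --spin '[0,0,0,0,0,0,0,0,0,0,0,0,0,0]'

```text
clock: 55.25
eef_pos: [593.5, 122.5, 63.1]
tcp_rot: [-0.038, 0.715, 0.061, 0.696]
contact_force: [-0.2, -0.3, -0.0]
finger_gap: 24.4
```

```bash
python3 - <<'E'
from h import *
plan(601.9,126.5,36)
im=held();p,im,d=cam('wrist');print(fitrack(p,im,d,[559,117,.187]))
E
```

```text
pos [593.5 122.5  63.1] az -171.99 delta units [0.673 0.046 0.238] spin None gap 24.4 t 55.25 F [-0.2 -0.3 -0. ] tilt [-0.029  0.03  -0.999]
held off tool y,z [-1.01 -1.86] ax [23.6 24.2] plane tilt y,z, x0 [ 2.600e-02 -1.000e-03 -4.535e+00]
(array([ 5.58991659e+02,  1.17417903e+02,  1.86207189e-01, -3.91661509e-01]), array([[533.2688637 ,  27.09438511],
       [517.71769265, 109.64231712],
       [502.1665216 , 192.19024913],
       [615.81679571,  42.64555616],
       [600.26562466, 125.19348817],
       [584.71445361, 207.74142018]]), np.float64(0.4478206731802106), 19402)
```

>>> apply_moves --claw '[-0.7,-0.7,-0.7,-0.7,-0.7]' --pt "0.2 0.04 0.22" --pt "0.25 0 0" --pt "0.15 0 0" --pt "0.05 0 0" --pt "0 0 0" --spin '[0,0,0,0,0]'

```text
clock: 55.98
eef_pos: [598.3, 122.7, 34.2]
tcp_rot: [-0.037, 0.716, 0.059, 0.694]
contact_force: [-0.1, -0.2, -0.2]
finger_gap: 23.9
```

```bash
python3 - <<'E'
from h import *
plan(602,126.5,33.5)
im=held()
E
```

```text
pos [598.3 122.7  34.2] az -172.22 delta units [0.018 0.081 0.104] spin None gap 23.9 t 55.98 F [-0.1 -0.2 -0.2] tilt [-0.033  0.029 -0.999]
held off tool y,z [-1.05 -1.86] ax [23.7 24.2] plane tilt y,z, x0 [ 0.029 -0.005 -4.566]
```

>>> apply_moves --claw '[-0.7,-0.7,-0.7]' --pt "-0.02 0.08 0.1" --pt "0 0 0" --pt "0 0 0" --spin '[0,0,0]'

```text
clock: 56.4
eef_pos: [603.0, 126.9, 36.1]
tcp_rot: [-0.037, 0.716, 0.059, 0.695]
contact_force: [0.3, 0.5, -0.8]
finger_gap: 23.9
```

```bash
python3 - <<'E'
from h import *
plan(602,126.5,33)
E
```

```text
pos [603.  126.9  36.1] az -172.21 delta units [ 0.077 -0.01  -0.024] spin None gap 23.9 t 56.4 F [ 0.3  0.5 -0.8] tilt [-0.031  0.029 -0.999]
```

>>> apply_moves --claw '[-0.7,-0.7,-0.7]' --pt "0.07 -0.01 -0.02" --pt "0 0 0" --pt "0 0 0" --spin '[0,0,0]'

```text
clock: 56.78
eef_pos: [602.2, 126.5, 33.3]
tcp_rot: [-0.037, 0.716, 0.059, 0.695]
contact_force: [0.2, 0.0, -0.7]
finger_gap: 24.0
```

```bash
python3 - <<'E'
from h import *
plan(602,126.5,33)
E
```

```text
pos [602.2 126.5  33.3] az -172.21 delta units [ 0.009 -0.    -0.006] spin None gap 24.0 t 56.77 F [ 0.2  0.  -0.7] tilt [-0.031  0.029 -0.999]
```

>>> apply_moves --claw '[-0.7,-0.4,-0.35,-0.3,-0.2,0,0]' --pt "0.01 0 0" --pt "0 0 0" --pt "0 0 0" --pt "0 0 0" --pt "0 0 0" --pt "0 0 0" --pt "0 0 0" --spin '[0,0,0,0,0,0,0]'

```text
clock: 57.65
eef_pos: [602.0, 126.5, 32.8]
tcp_rot: [-0.037, 0.716, 0.059, 0.695]
contact_force: [0.5, -0.6, -0.4]
finger_gap: 43.1
```

```bash
python3 - <<'E'
from h import *
save(disc((600.27,125.2)),'w24.png');plan(602,126.5,33)
E
```

```text
disc [600.5 125. ] off [ 0.2 -0.2] slope [-2.7000e-02 -4.0000e-03  3.7918e+01] 851
pos [602.  126.4  32.8] az -172.21 delta units [-0.005  0.002  0.001] spin None gap 42.4 t 57.7 F [-0.4 -0.1  0.2] tilt [-0.031  0.029 -0.999]
```

View pics/w24.png

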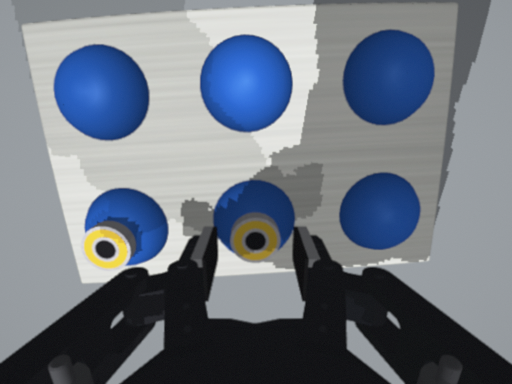

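>>> apply_moves --claw '[0,0,0,0,0]' --pt "-0.2 0 0" --pt "-0.4 0 0" --pt "-0.5 0 0" --pt "-0.3 0 0" --pt "0 0 0" --spin '[0,0,0,0,0]'

```text
clock: 58.32
eef_pos: [604.9, 124.9, 94.0]
tcp_rot: [-0.037, 0.715, 0.059, 0.696]
contact_force: [0.7, -0.2, -0.2]
finger_gap: 42.8
```

```bash
python3 - <<'E'
from h import *
plan(424,-209.8,60)
disc((600.27,125.2));disc((615.8,42.65))
E
```

```text
pos [604.9 124.9  94. ] az -172.21 delta units [ 0.732 -7.706 -5.592] spin None gap 42.8 t 58.33 F [ 0.7 -0.2 -0.2] tilt [-0.029  0.03  -0.999]
disc [600.6 125.2] off [ 0.4 -0. ] slope [-2.7000e-02 -7.0000e-03  3.7899e+01] 477
disc [615.9  42.6] off [ 0.1 -0.1] slope [-2.1000e-02 -2.0000e-03  3.7917e+01] 468
```

>>> apply_moves --claw '[0.18,0.18,0.18,0.18,0.18,0.18,0.18,0.18,0.18,0.18,0.18,0.18,0.18,0.18,0.18,0.18,0.18]' --pt "0 -0.46 -0.33" --pt "0 -0.46 -0.33" --pt "0 -0.46 -0.33" --pt "0 -0.46 -0.33" --pt "0 -0.46 -0.33" --pt "0 -0.46 -0.33" --pt "0 -0.46 -0.33" --pt "0 -0.46 -0.33" --pt "0 -0.46 -0.33" --pt "0 -0.46 -0.33" --pt "0 -0.46 -0.33" --pt "0.1 -0.46 -0.33" --pt "0.1 -0.46 -0.33" --pt "0.1 -0.46 -0.33" --pt "0.1 -0.46 -0.33" --pt "0.1 -0.46 -0.33" --pt "0 0 0" --spin '[0,0,0,0,0,0,0,0,0,0,0,0,0,0,0,0,0]'

```text
clock: 60.55
eef_pos: [417.5, -216.0, 67.3]
tcp_rot: [-0.035, 0.716, 0.056, 0.695]
contact_force: [0.1, 0.6, -0.4]
finger_gap: 50.3
```

```bash
python3 - <<'E'
from h import *
p,im,d=cam('wrist');save(im,'w25.png');print(*rings(p,im,masks(im)[2],8),sep='\n')
plan(424.2,-209.8,2.8)
E
```

```text
(array([375.3, -22.9]), array([16.3, 47.7]), np.int32(772))
(array([ 422.6, -294. ]), array([23.4, 23.8]), np.int32(460))
(array([ 423.3, -211.2]), array([23.4, 24. ]), np.int32(451))
pos [ 418.  -215.5   67.5] az -172.57 delta units [1.615 0.07  0.215] spin None gap 50.2 t 60.6 F [-0.1  1.1  0.5] tilt [-0.031  0.028 -0.999]
```

View pics/w25.png

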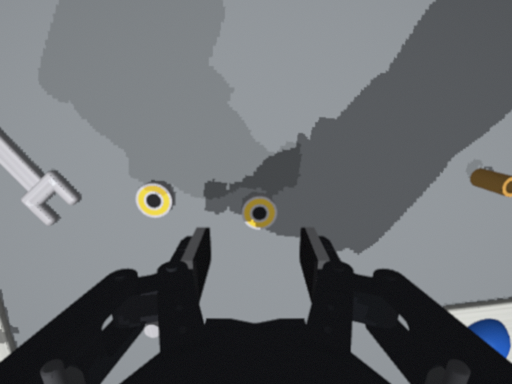

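>>> apply_moves --claw '[0.18,0.18,0.18,0.18,0.18]' --pt "0.4 0.07 0.15" --pt "0.4 0 0" --pt "0.4 0 0" --pt "0.15 0 0" --pt "0 0 0" --spin '[0,0,0,0,0]'

```text
clock: 61.22
eef_pos: [424.4, -209.0, 13.9]
tcp_rot: [-0.036, 0.714, 0.057, 0.697]
contact_force: [-0.1, 0.2, 0.1]
finger_gap: 50.3
```

```bash
python3 - <<'E'
from h import *
plan(424.2,-210,2.8)
E
```

```text
pos [ 424.4 -209.    13.9] az -172.42 delta units [ 0.277 -0.032 -0.003] spin None gap 50.3 t 61.23 F [-0.1  0.2  0.1] tilt [-0.025  0.028 -0.999]
```

>>> apply_moves --claw '[0.18,0.18,0.18,0.18]' --pt "0.15 -0.03 -0.02" --pt "0.08 0 -0.01" --pt "0 0 0" --pt "0 0 0" --spin '[0,0,0,0]'

```text
clock: 61.72
eef_pos: [424.3, -210.6, 5.4]
tcp_rot: [-0.037, 0.713, 0.057, 0.698]
contact_force: [0.8, -0.2, -0.9]
finger_gap: 50.5
```

```bash
python3 - <<'E'
from h import *
plan(424.2,-210,2.8)
E
```

```text
pos [ 424.3 -210.6    5.4] az -172.41 delta units [0.066 0.013 0.001] spin None gap 50.5 t 61.73 F [ 0.8 -0.2 -0.9] tilt [-0.023  0.027 -0.999]
```

>>> apply_moves --claw '[0.18,0.18,-0.7,-0.7,-0.7,-0.7,-0.7,-0.7,-0.7,-0.7]' --pt "0.06 0.01 0" --pt "0 0 0" --pt "0 0 0" --pt "0 0 0" --pt "0 0 0" --pt "-0.2 0 0" --pt "-0.4 0 0" --pt "-0.5 0 0" --pt "-0.5 0 0" --pt "0 0 0" --spin '[0,0,0,0,0,0,0,0,0,0]'

```text
clock: 62.98
eef_pos: [426.0, -212.1, 70.4]
tcp_rot: [-0.037, 0.713, 0.056, 0.698]
contact_force: [-0.0, -0.4, -0.1]
finger_gap: 23.9
```

```bash
python3 - <<'E'
from h import *
plan(519.2,110.9,75)
save(held(),'w26.png')
E
```

```text
pos [ 426.  -212.1   70.4] az -172.41 delta units [0.044 7.698 3.373] spin None gap 23.9 t 62.98 F [-0.  -0.4 -0.1] tilt [-0.022  0.026 -0.999]
held off tool y,z [-0.96 -1.65] ax [23.9 24.1] plane tilt y,z, x0 [ 0.027 -0.017 -4.378]
```

View pics/w26.png

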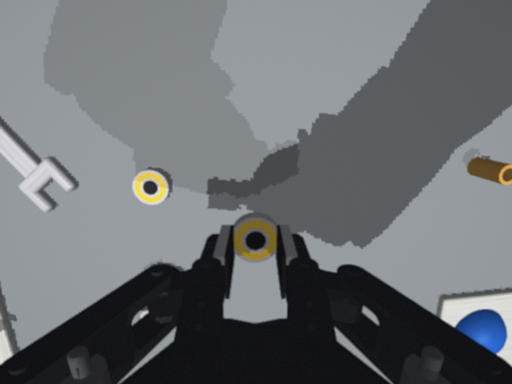

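>>> apply_moves --claw '[-0.7,-0.7,-0.7,-0.7,-0.7,-0.7,-0.7,-0.7,-0.7,-0.7,-0.7,-0.7,-0.7,-0.7,-0.7,-0.7,-0.7,-0.7]' --pt "0 0.46 0.2" --pt "0 0.46 0.2" --pt "0 0.46 0.2" --pt "0 0.46 0.2" --pt "0 0.46 0.2" --pt "0 0.46 0.2" --pt "0 0.46 0.2" --pt "0 0.46 0.2" --pt "0 0.46 0.2" --pt "0 0.46 0.2" --pt "0 0.46 0.2" --pt "0 0.46 0.2" --pt "0 0.46 0.2" --pt "0 0.46 0.2" --pt "0 0.46 0.2" --pt "0 0.46 0.2" --pt "0 0 0" --pt "0 0 0" --spin '[0,0,0,0,0,0,0,0,0,0,0,0,0,0,0,0,0,0]'

```text
clock: 65.28
eef_pos: [504.0, 108.7, 59.0]
tcp_rot: [-0.035, 0.723, 0.057, 0.688]
contact_force: [0.2, 0.4, -0.1]
finger_gap: 23.8
```

```bash
python3 - <<'E'
from h import *
plan(519.2,110.8,37)
im=held()
E
```

```text
pos [504.  108.7  59. ] az -172.48 delta units [ 0.53  -0.017  0.409] spin None gap 23.8 t 65.28 F [ 0.2  0.4 -0.1] tilt [-0.052  0.029 -0.998]
held off tool y,z [-0.98 -1.62] ax [23.8 24.1] plane tilt y,z, x0 [ 0.025 -0.006 -4.394]
```

>>> apply_moves --claw '[-0.7,-0.7,-0.7,-0.7,-0.7]' --pt "0.15 0 0.35" --pt "0.2 0 0.05" --pt "0.1 0 0" --pt "0.03 0 0" --pt "0 0 0" --spin '[0,0,0,0,0]'

```text
clock: 65.95
eef_pos: [519.6, 109.9, 37.3]
tcp_rot: [-0.034, 0.723, 0.056, 0.688]
contact_force: [0.5, 0.1, 0.1]
finger_gap: 23.7
```

```bash
python3 - <<'E'
from h import *
plan(519.2,110.8,33)
im=held()
E
```

```text
pos [519.6 109.9  37.3] az -172.63 delta units [ 0.108  0.019 -0.002] spin None gap 23.7 t 65.95 F [0.5 0.1 0.1] tilt [-0.052  0.029 -0.998]
held off tool y,z [-0.98 -1.66] ax [23.9 24.1] plane tilt y,z, x0 [ 0.026 -0.014 -4.405]
```

>>> apply_moves --claw '[-0.7,-0.7,-0.7]' --pt "0.1 0.02 0" --pt "0 0 0" --pt "0 0 0" --spin '[0,0,0]'

```text
clock: 66.38
eef_pos: [519.6, 111.1, 33.7]
tcp_rot: [-0.034, 0.723, 0.057, 0.688]
contact_force: [-0.5, -1.2, -0.4]
finger_gap: 23.3
```

```bash
python3 - <<'E'
from h import *
plan(519.2,110.8,33)
E
```

```text
pos [519.6 111.1  33.7] az -172.62 delta units [ 0.018 -0.006 -0.009] spin None gap 23.3 t 66.38 F [-0.5 -1.2 -0.4] tilt [-0.051  0.029 -0.998]
```

>>> apply_moves --claw '[-0.7,-0.7,-0.4,-0.35,-0.3,-0.2,0,0]' --pt "0.02 -0.01 -0.01" --pt "0 0 0" --pt "0 0 0" --pt "0 0 0" --pt "0 0 0" --pt "0 0 0" --pt "0 0 0" --pt "0 0 0" --spin '[0,0,0,0,0,0,0,0]'

```text
clock: 67.38
eef_pos: [519.1, 110.7, 32.9]
tcp_rot: [-0.034, 0.723, 0.057, 0.688]
contact_force: [-0.0, 0.1, -0.7]
finger_gap: 42.6
```

```bash
python3 - <<'E'
from h import *
save(disc((517.72,109.65)),'w27.png');plan(519.2,110.8,33)
E
```

```text
disc [518.  109.4] off [ 0.2 -0.3] slope [-3.9000e-02  3.0000e-03  3.7891e+01] 860
pos [519.1 110.7  32.9] az -172.62 delta units [-0.002  0.002  0.004] spin None gap 42.7 t 67.42 F [ 0.5 -0.6  0.3] tilt [-0.051  0.029 -0.998]
```

View pics/w27.png

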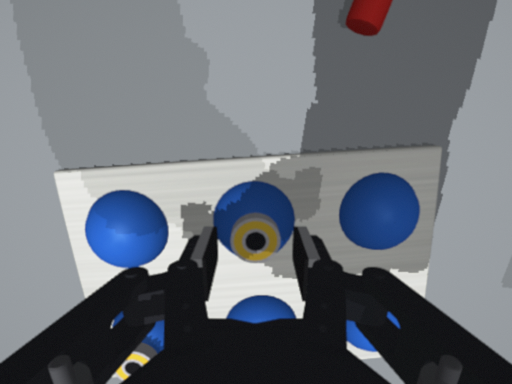

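>>> apply_moves --claw '[0,0,0,0,0]' --pt "-0.2 0 0" --pt "-0.4 0 0" --pt "-0.5 0 0" --pt "-0.4 0 0" --pt "0 0 0" --spin '[0,0,0,0,0]'

```text
clock: 68.05
eef_pos: [522.6, 108.9, 96.4]
tcp_rot: [-0.034, 0.722, 0.057, 0.688]
contact_force: [0.2, -0.8, -0.2]
finger_gap: 42.5
```

```bash
python3 - <<'E'
from h import *
save(disc((517.72,109.65)),'w28.png');disc((600.27,125.2));disc((615.8,42.65))
plan(423.8,-292.8,65)
p,im,d=cam('top');save(im,'t28.png');print(*[r for r in rings(p,im,masks(im)[2],8) if r[1].max()<45],sep='\n')
E
```

```text
disc [518.1 109.5] off [ 0.4 -0.1] slope [-2.9000e-02 -1.0000e-03  3.7931e+01] 470
disc [600.4 124.9] off [ 0.1 -0.3] slope [-2.1000e-02 -3.0000e-03  3.7814e+01] 347
pos [520.9 108.6  94.4] az -172.62 delta units [ 0.58  -9.667 -3.655] spin None gap 42.8 t 68.2 F [-0.3 -1.3  0.1] tilt [-0.054  0.028 -0.998]
(array([623. ,  43.7]), array([22.3, 23.8]), np.int32(55))
(array([ 421.3, -295.1]), array([22.3, 24. ]), np.int32(59))
(array([372.8, -32.1]), array([14.9, 15.8]), np.int32(29))
(array([-24.5,  63.2]), array([ 9.6, 27.6]), np.int32(16))
(array([ -47.7, -619.5]), array([12.3, 42.5]), np.int32(60))
(array([ -55.8, -761.2]), array([16.2, 18.3]), np.int32(15))
```

View pics/w28.png

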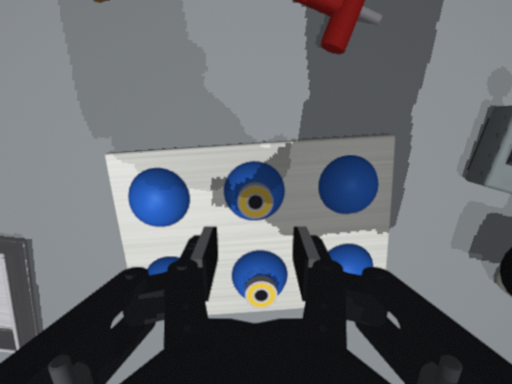

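View pics/t28.png

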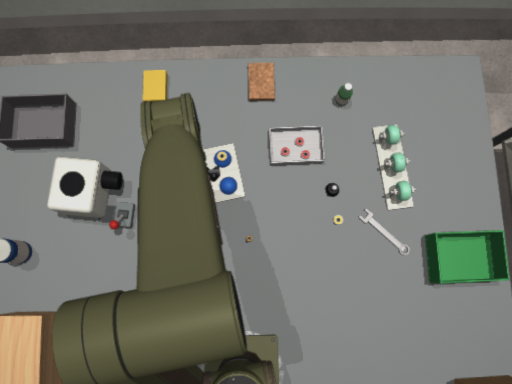

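>>> apply_moves --claw '[0.18,0.18,0.18,0.18,0.18,0.18,0.18,0.18,0.18,0.18,0.18,0.18,0.18,0.18,0.18,0.18,0.18,0.18,0.18,0.18]' --pt "0 -0.49 -0.17" --pt "0 -0.49 -0.17" --pt "0 -0.49 -0.17" --pt "0 -0.49 -0.17" --pt "0 -0.49 -0.17" --pt "0 -0.49 -0.17" --pt "0 -0.49 -0.17" --pt "0 -0.49 -0.17" --pt "0 -0.49 -0.17" --pt "0 -0.49 -0.17" --pt "0 -0.49 -0.17" --pt "0 -0.49 -0.17" --pt "0 -0.49 -0.17" --pt "0 -0.49 -0.17" --pt "0 -0.49 -0.17" --pt "0 -0.49 -0.17" --pt "0.1 -0.49 -0.17" --pt "0.1 -0.49 -0.17" --pt "0.1 -0.49 -0.17" --pt "0 0 0" --spin '[0,0,0,0,0,0,0,0,0,0,0,0,0,0,0,0,0,0,0,0]'

```text
clock: 70.75
eef_pos: [409.4, -302.0, 65.1]
tcp_rot: [-0.029, 0.735, 0.053, 0.675]
contact_force: [-0.3, 0.4, 0.6]
finger_gap: 50.4
```

```bash
python3 - <<'E'
from h import *
p,im,d=cam('wrist');save(im,'w29.png');print(*rings(p,im,masks(im)[2],8),sep='\n')
plan(423.8,-292.8,2.8)
E
```

```text
(array([ 422.7, -294. ]), array([23.5, 23.9]), np.int32(450))
pos [ 409.5 -301.2   65.2] az -173.25 delta units [1.528 0.106 0.509] spin None gap 50.5 t 70.8 F [-0.6 -0.4 -0.7] tilt [-0.087  0.03  -0.996]
```

View pics/w29.png

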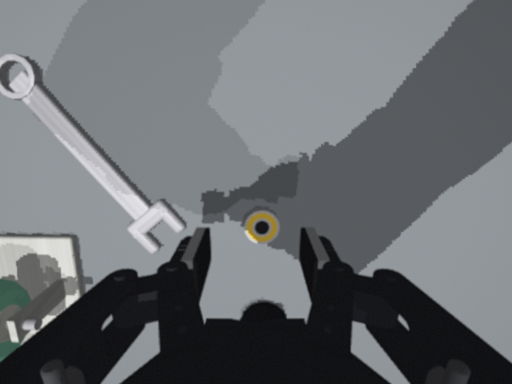

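```bash
python3 - <<'E'
from h import *
p,im,d=cam('wrist')
for uv in [(180,222),(155,247),(160,205),(133,228)]:
    print(uv,pts(p,[uv],[d[uv[1],uv[0]]])[0].round(1))
plan(423.8,-292.8,2.8)
E
```

```text
(180, 222) [ 425.9 -357.6    5.5]
(155, 247) [ 448.2 -375.9    7.5]
(160, 205) [ 412.8 -373.1    8. ]
(133, 228) [ 434.2 -393.9    6.7]
pos [ 409.9 -300.7   65.4] az -173.2 delta units [1.534 0.093 0.497] spin None gap 50.4 t 70.85 F [-0.5  1.  -0.1] tilt [-0.087  0.03  -0.996]
```

>>> apply_moves --claw '[0.18,0.18,0.18,0.18,0.18,0.18]' --pt "0.2 0.09 0.4" --pt "0.4 0 0.05" --pt "0.4 0 0" --pt "0.2 0 0" --pt "0.05 0 0" --pt "0 0 0" --spin '[0,0,0,0,0,0]'

```text
clock: 71.6
eef_pos: [427.9, -289.0, 11.8]
tcp_rot: [-0.031, 0.734, 0.056, 0.676]
contact_force: [-0.3, -0.8, 1.2]
finger_gap: 50.3
```

```bash
python3 - <<'E'
from h import *
plan(423.8,-292.8,3.5)
E
```

```text
pos [ 427.9 -289.    11.8] az -172.83 delta units [ 0.213 -0.091 -0.097] spin None gap 50.3 t 71.6 F [-0.3 -0.8  1.2] tilt [-0.085  0.03  -0.996]
```

>>> apply_moves --claw '[0.18,0.18,0.18,0.18]' --pt "0.1 -0.09 -0.1" --pt "0.08 0 -0.01" --pt "0 0 0" --pt "0 0 0" --spin '[0,0,0,0]'

```text
clock: 72.1
eef_pos: [423.8, -294.0, 5.5]
tcp_rot: [-0.031, 0.734, 0.055, 0.676]
contact_force: [-0.2, 0.3, 0.0]
finger_gap: 50.3
```

```bash
python3 - <<'E'
from h import *
plan(423.8,-292.8,3.5)
E
```

```text
pos [ 423.8 -294.     5.5] az -172.88 delta units [0.051 0.027 0.007] spin None gap 50.3 t 72.1 F [-0.2  0.3  0. ] tilt [-0.083  0.029 -0.996]
```

>>> apply_moves --claw '[0.18,0.18,-0.7,-0.7,-0.7,-0.7,-0.7,-0.7,-0.7,-0.7]' --pt "0.05 0.03 0" --pt "0 0 0" --pt "0 0 0" --pt "0 0 0" --pt "0 0 0" --pt "-0.2 0 0" --pt "-0.4 0 0" --pt "-0.5 0 0" --pt "-0.5 0 0" --pt "0 0 0" --spin '[0,0,0,0,0,0,0,0,0,0]'

```text
clock: 73.35
eef_pos: [429.4, -294.6, 70.5]
tcp_rot: [-0.032, 0.733, 0.055, 0.677]
contact_force: [0.2, 0.1, -0.7]
finger_gap: 23.4
```

```bash
python3 - <<'E'
from h import *
plan(534.5,28.2,70)
save(held(),'w30.png')
E
```

```text
pos [ 429.4 -294.6   70.5] az -172.88 delta units [0.028 7.687 3.598] spin None gap 23.4 t 73.35 F [ 0.2  0.1 -0.7] tilt [-0.082  0.029 -0.996]
held off tool y,z [-0.91 -1.93] ax [23.8 24.6] plane tilt y,z, x0 [ 0.025 -0.073 -3.924]
```

View pics/w30.png

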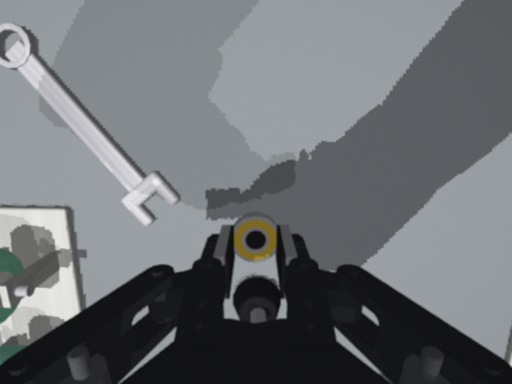

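>>> apply_moves --claw '[-0.7,-0.7,-0.7,-0.7,-0.7,-0.7,-0.7,-0.7,-0.7,-0.7,-0.7,-0.7,-0.7,-0.7,-0.7,-0.7,-0.7,-0.7,-0.7,-0.7]' --pt "0 0.38 0.19" --pt "0 0.38 0.19" --pt "0 0.38 0.19" --pt "0 0.38 0.19" --pt "0 0.38 0.19" --pt "0 0.38 0.19" --pt "0 0.38 0.19" --pt "0 0.38 0.19" --pt "0 0.38 0.19" --pt "0 0.38 0.19" --pt "0 0.38 0.19" --pt "0 0.38 0.19" --pt "0 0.38 0.19" --pt "0 0.38 0.19" --pt "0 0.38 0.19" --pt "0 0.38 0.19" --pt "0 0.38 0.19" --pt "0 0.38 0.19" --pt "0 0.38 0.19" --pt "0 0 0" --spin '[0,0,0,0,0,0,0,0,0,0,0,0,0,0,0,0,0,0,0,0]'

```text
clock: 75.9
eef_pos: [542.8, 34.7, 67.6]
tcp_rot: [-0.031, 0.735, 0.058, 0.675]
contact_force: [1.2, 1.2, -0.2]
finger_gap: 23.3
```

```bash
python3 - <<'E'
from h import *
plan(535.1,27.8,37)
im=held();p,im,d=cam('wrist');save(im,'w31.png')
E
```

```text
pos [542.8  34.7  67.6] az -172.72 delta units [ 0.772 -0.181 -0.15 ] spin None gap 23.3 t 75.9 F [ 1.2  1.2 -0.2] tilt [-0.087  0.032 -0.996]
held off tool y,z [-0.93 -1.97] ax [23.8 24.6] plane tilt y,z, x0 [ 0.02  -0.069 -3.893]
```

View pics/w31.png

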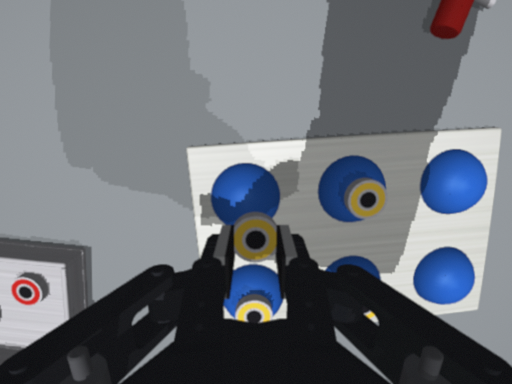

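>>> apply_moves --claw '[-0.7,-0.7,-0.7,-0.7,-0.7,-0.7]' --pt "0.15 -0.17 -0.15" --pt "0.25 0 0" --pt "0.2 0 0" --pt "0.07 0 0" --pt "0 0 0" --pt "0 0 0" --spin '[0,0,0,0,0,0]'

```text
clock: 76.75
eef_pos: [532.6, 24.5, 38.6]
tcp_rot: [-0.029, 0.736, 0.056, 0.674]
contact_force: [-0.1, 0.1, 0.3]
finger_gap: 23.2
```

```bash
python3 - <<'E'
from h import *
plan(534.7,28.4,33.8)
im=held()
E
```

```text
pos [532.6  24.5  38.6] az -172.98 delta units [0.117 0.085 0.074] spin None gap 23.2 t 76.75 F [-0.1  0.1  0.3] tilt [-0.09   0.032 -0.995]
held off tool y,z [-0.95 -1.98] ax [23.8 24.6] plane tilt y,z, x0 [ 0.03  -0.07  -3.887]
```

>>> apply_moves --claw '[-0.7,-0.7,-0.7]' --pt "0.08 0.08 0.08" --pt "0 0 0" --pt "0 0 0" --spin '[0,0,0]'

```text
clock: 77.18
eef_pos: [536.0, 28.7, 35.5]
tcp_rot: [-0.03, 0.736, 0.056, 0.675]
contact_force: [-0.5, 0.5, 0.0]
finger_gap: 23.7
```

```bash
python3 - <<'E'
from h import *
plan(534.7,28.4,33.8)
E
```

```text
pos [536.   28.7  35.5] az -172.96 delta units [ 0.045 -0.006 -0.029] spin None gap 23.7 t 77.17 F [-0.5  0.5  0. ] tilt [-0.088  0.032 -0.996]
```

>>> apply_moves --claw '[-0.7,-0.7,-0.7]' --pt "0.05 0 -0.03" --pt "0 0 0" --pt "0 0 0" --spin '[0,0,0]'

```text
clock: 77.55
eef_pos: [535.1, 28.7, 34.1]
tcp_rot: [-0.03, 0.735, 0.056, 0.675]
contact_force: [0.7, -0.6, 0.5]
finger_gap: 23.4
```

```bash
python3 - <<'E'
from h import *
plan(534.7,28.4,33.6)
E
```

```text
pos [535.1  28.7  34.1] az -172.96 delta units [ 0.012 -0.006 -0.011] spin None gap 23.4 t 77.55 F [ 0.7 -0.6  0.5] tilt [-0.087  0.032 -0.996]
```

>>> apply_moves --claw '[-0.7,-0.7,-0.4,-0.35,-0.3,-0.2,0,0]' --pt "0.02 -0.01 -0.01" --pt "0 0 0" --pt "0 0 0" --pt "0 0 0" --pt "0 0 0" --pt "0 0 0" --pt "0 0 0" --pt "0 0 0" --spin '[0,0,0,0,0,0,0,0]'

```text
clock: 78.55
eef_pos: [534.2, 28.3, 33.0]
tcp_rot: [-0.029, 0.735, 0.056, 0.675]
contact_force: [-0.1, 0.3, -0.3]
finger_gap: 42.8
```

```bash
python3 - <<'E'
from h import *
save(disc((533.3,27.1)),'w32.png');plan(519.2,110.8,33)
E
```

```text
disc [533.9  27.2] off [0.6 0.1] slope [-3.6000e-02 -1.4000e-02  3.7908e+01] 861
pos [534.2  28.3  33. ] az -172.96 delta units [ 0.1    2.09  -0.119] spin None gap 42.9 t 78.6 F [-0.2  0.1  0.1] tilt [-0.088  0.032 -0.996]
```

View pics/w32.png

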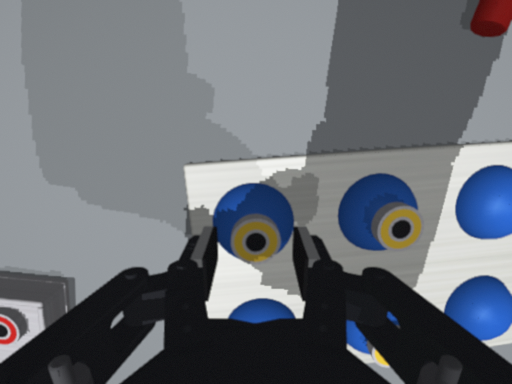

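>>> apply_moves --claw '[0,0,0,0,0,0,0]' --pt "-0.2 0 0" --pt "-0.4 0 0" --pt "-0.5 0 0" --pt "-0.6 0 0" --pt "-0.6 0 0" --pt "-0.6 0 0" --pt "0 0 0" --spin '[0,0,0,0,0,0,0]'

```text
clock: 79.47
eef_pos: [545.2, 24.4, 155.1]
tcp_rot: [-0.03, 0.735, 0.056, 0.676]
contact_force: [0.2, 0.0, 1.1]
finger_gap: 42.5
```

```bash
python3 - <<'E'
from h import *
for c in [(533.3,27.1),(517.72,109.65),(600.27,125.2),(615.8,42.65)]: im=disc(c)
save(im,'w33.png')
plan(372,333,150)
E
```

```text
disc [533.8  27.5] off [0.5 0.4] slope [-3.8000e-02 -1.7000e-02  3.7961e+01] 296
disc [518.  109.3] off [ 0.3 -0.3] slope [-2.3000e-02  1.3000e-02  3.7985e+01] 295
disc [598.2 126.5] off [-2.   1.3] slope [-1.238 -0.901 50.468] 183
disc [616.1  42.8] off [0.3 0.1] slope [-2.9000e-02 -7.0000e-03  3.7741e+01] 253
pos [542.5  24.4 151.8] az -172.95 delta units [ 0.688  8.158 -3.268] spin None gap 42.8 t 79.67 F [-0.4  0.4 -0.3] tilt [-0.092  0.032 -0.995]
```

View pics/w33.png

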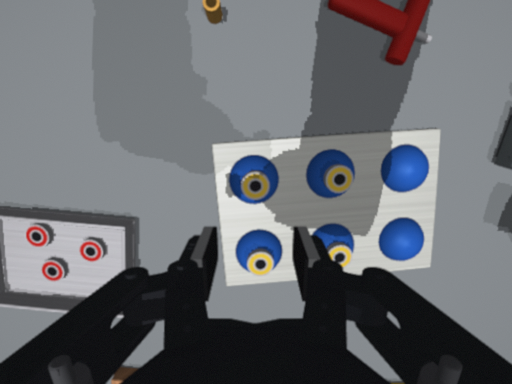

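>>> apply_moves --claw '[-1,-1,-1,-1,-1,-1,-1,-1,-1,-1,-1,-1,-1,-1,-1,-1,-1,-1,-1,-1]' --pt "0 0.41 -0.17" --pt "0 0.41 -0.17" --pt "0 0.41 -0.17" --pt "0 0.41 -0.17" --pt "0 0.41 -0.17" --pt "0 0.41 -0.17" --pt "0 0.41 -0.17" --pt "0 0.41 -0.17" --pt "0 0.41 -0.17" --pt "0 0.41 -0.17" --pt "0 0.41 -0.17" --pt "0 0.41 -0.17" --pt "0 0.41 -0.17" --pt "0 0.41 -0.17" --pt "0 0.41 -0.17" --pt "0 0.41 -0.17" --pt "0 0.41 -0.17" --pt "0 0.41 -0.17" --pt "0 0.41 -0.17" --pt "0 0 0" --spin '[0,0,0,0,0,0,0,0,0,0,0,0,0,0,0,0,0,0,0,0]'

```text
clock: 82.18
eef_pos: [363.0, 339.8, 177.4]
tcp_rot: [-0.03, 0.738, 0.058, 0.671]
contact_force: [0.3, 0.5, 0.6]
finger_gap: -0.2
```

```bash
python3 - <<'E'
from h import *
plan(370,333,97)
p,im,d=cam('wrist');save(im,'w34.png')
p,im,d=cam('top');save(im,'t34.png');print(*[r for r in rings(p,im,masks(im)[2],38) if r[1].max()<45],sep='\n')
E
```

```text
pos [363.  339.8 177.4] az -172.78 delta units [ 1.978 -0.28   0.335] spin None gap -0.2 t 82.17 F [0.3 0.5 0.6] tilt [-0.096  0.033 -0.995]
(array([614.7,  41.7]), array([21.8, 23.3]), np.int32(55))
(array([598.6, 123.6]), array([22. , 23.5]), np.int32(56))
(array([532.3,  26.2]), array([22.8, 24. ]), np.int32(60))
(array([516.7, 108.4]), array([22.2, 23.4]), np.int32(58))
(array([370.4, -32.3]), array([14.5, 15.4]), np.int32(29))
(array([91.3, 54.5]), array([16.5, 19.6]), np.int32(25))
(array([-9.2, 48.7]), array([ 7.9, 29.7]), np.int32(18))
(array([ -41.1, -600.9]), array([10. , 35.3]), np.int32(39))
```

View pics/w34.png

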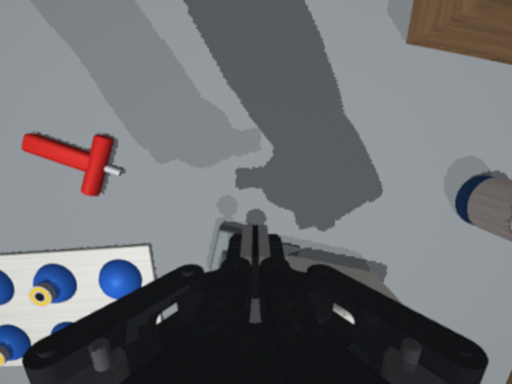

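View pics/t34.png

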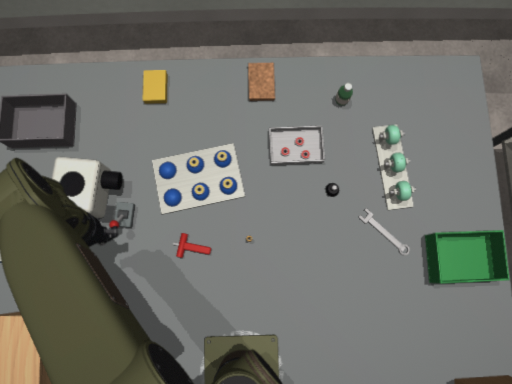

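>>> apply_moves --claw '[-1,-1,-1,-1,-1,-1]' --pt "0.3 -0.25 0.25" --pt "0.5 0 0" --pt "0.5 0 0" --pt "0.4 0 0" --pt "0.1 0 0" --pt "0 0 0" --spin '[0,0,0,0,0,0]'

```text
clock: 83.02
eef_pos: [371.6, 325.7, 98.4]
tcp_rot: [-0.028, 0.739, 0.053, 0.672]
contact_force: [-0.3, -0.5, -0.1]
finger_gap: 0.1
```

```bash
python3 - <<'E'
from h import *
plan(466,327,97)
p,im,d=cam('scene');save(cv2.resize(im[200:344,280:460],None,fx=4,fy=4),'s35.png')
E
```

```text
pos [371.6 325.7  98.4] az -173.34 delta units [-0.192 -0.234  2.34 ] spin None gap 0.1 t 83.03 F [-0.3 -0.5 -0.1] tilt [-0.097  0.029 -0.995]
```

View pics/s35.png

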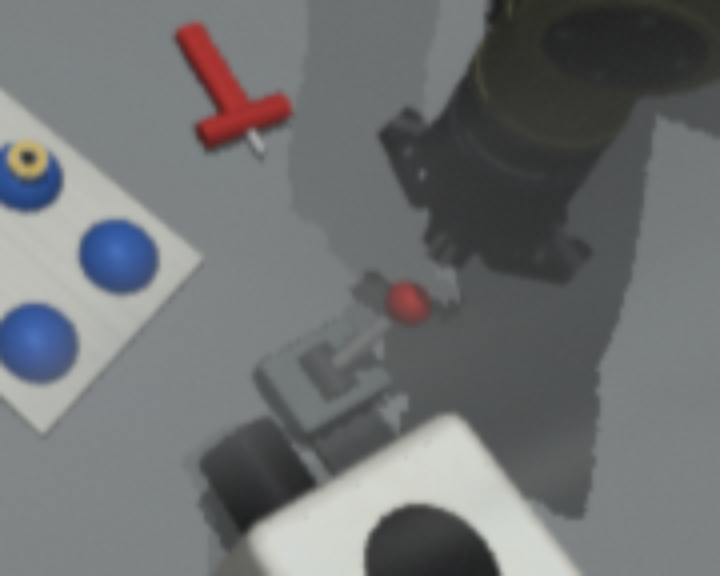

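>>> apply_moves --claw '[-1,-1,-1,-1,-1,-1,-1,-1,-1]' --pt "0 0.12 0.1" --pt "-0.03 -0.04 0.3" --pt "-0.03 -0.04 0.3" --pt "-0.03 -0.04 0.3" --pt "-0.03 -0.04 0.3" --pt "-0.03 -0.04 0.3" --pt "-0.03 -0.04 0.3" --pt "-0.03 -0.04 0.25" --pt "0 0 0" --spin '[0,0,0,0,0,0,0,0,0]'

```text
clock: 84.2
eef_pos: [452.1, 329.4, 106.7]
tcp_rot: [-0.026, 0.746, 0.056, 0.663]
contact_force: [-0.6, 0.6, -0.5]
finger_gap: -0.2
```

```bash
python3 - <<'E'
from h import *
plan(466,327,98)
p,im,d=cam('scene');save(cv2.resize(im[200:344,280:460],None,fx=4,fy=4),'s36.png')
E
```

```text
pos [452.1 329.4 106.7] az -173.16 delta units [ 0.173 -0.109  0.36 ] spin None gap -0.2 t 84.2 F [-0.6  0.6 -0.5] tilt [-0.119  0.035 -0.992]
```

View pics/s36.png

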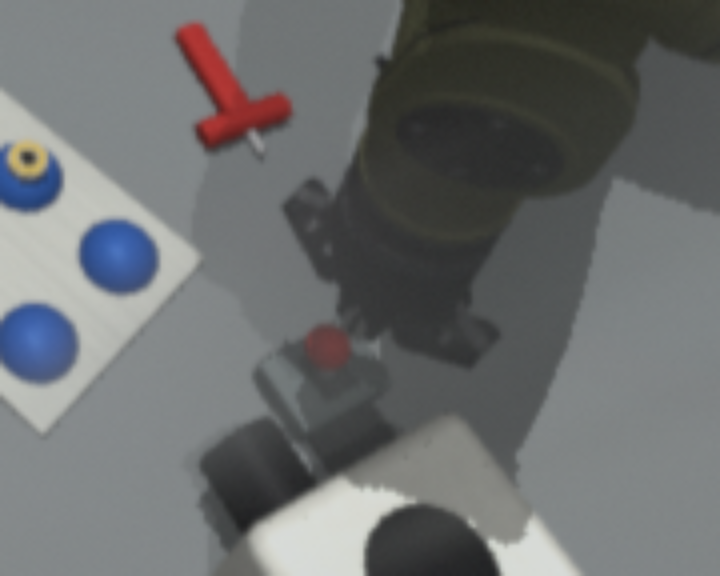

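>>> apply_moves --claw '[-1,-1,-1,-1,-1,-1]' --pt "0.12 -0.04 0.05" --pt "0.12 -0.03 0.15" --pt "0.02 -0.02 0.15" --pt "0 0 0.15" --pt "0 0 0.1" --pt "0 0 0" --spin '[0,0,0,0,0,0]'

```text
clock: 85.0
eef_pos: [464.9, 327.0, 92.4]
tcp_rot: [-0.027, 0.753, 0.056, 0.655]
contact_force: [-0.4, 0.4, 0.6]
finger_gap: 0.1
```

```bash
python3 - <<'E'
from h import *
plan(470,327,98)
p,im,d=cam('scene');save(cv2.resize(im[200:344,280:460],None,fx=4,fy=4),'s37.png')
E
```

```text
pos [464.9 327.   92.4] az -173.05 delta units [-0.157 -0.009  0.107] spin None gap 0.1 t 85.0 F [-0.4  0.4  0.6] tilt [-0.141  0.032 -0.99 ]
```

View pics/s37.png

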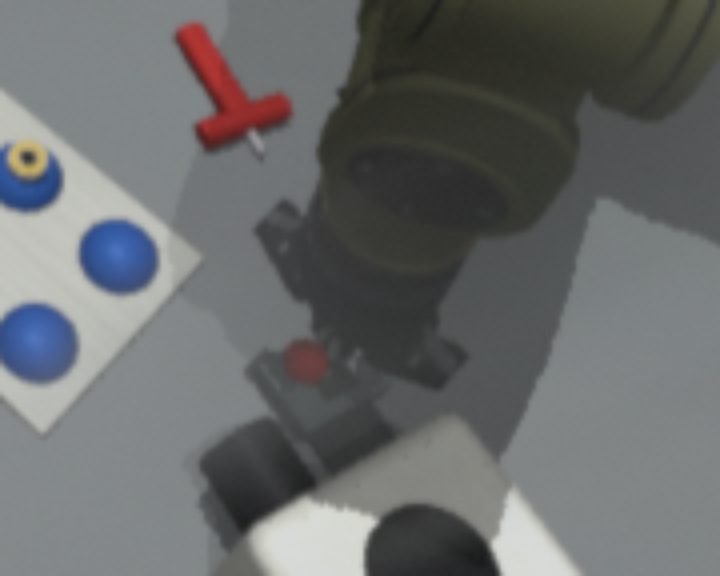

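```bash
python3 - <<'E'
from h import *
a=cv2.cvtColor(cv2.imread('pics/scene0.png'),cv2.COLOR_BGR2RGB);p,b,d=cam('scene')
for im in(a,b):
    hsv=cv2.cvtColor(im,cv2.COLOR_RGB2HSV);m=((hsv[...,0]<8)|(hsv[...,0]>172))&(hsv[...,1]>100)&(hsv[...,2]>50)
    m[:270]=0;m[310:]=0;m[:,:330]=0;m[:,400:]=0
    print([(c.round(1),s) for c,s in blobs(m)])
E
```

```text
[(array([357.5, 288.4]), np.int32(54))]
[]
```

```bash
python3 - <<'E'
from h import *
a=cv2.cvtColor(cv2.imread('pics/scene0.png'),cv2.COLOR_BGR2RGB);p,b,d=cam('scene')
for n,im in(('a',a),('b',b)):
    r=im.astype(int);m=(r[...,0]>1.6*r[...,1])&(r[...,0]>40)
    m[:270]=0;m[310:]=0;m[:,:330]=0;m[:,400:]=0
    for c,s in blobs(m): 
        u,v=c.round().astype(int);print(n,c.round(1),s)
    if n=='b':
        v,u=np.nonzero(m);w=pts(p,np.c_[u,v],d[v,u]);print(w[np.argsort(w[:,2])[-30:]].mean(0))
save(cv2.resize(np.hstack([a[260:320,320:400],b[260:320,320:400]]),None,fx=5,fy=5),'s38.png')
E
```

```text
a [357.4 288.4] 56
b [357.5 289.5] 15
[491.59730155 330.58353026 110.65135191]
```

View pics/s38.png

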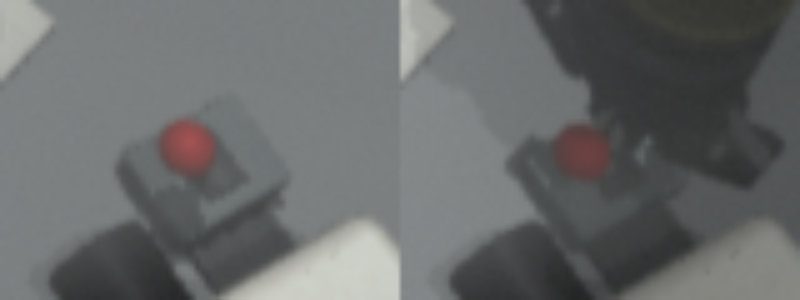

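>>> apply_moves --claw '[-1,-1,-1,-1,-1,-1,-1,-1]' --pt "0 0 0.1" --pt "0 0 0" --pt "0 0 -0.4" --pt "-0.1 0 -0.4" --pt "-0.5 0 -0.4" --pt "-0.6 0 0" --pt "-0.6 0 0" --pt "0 0 0" --spin '[0,0,0,0,0,0,0,0]'

```text
clock: 86.15
eef_pos: [426.0, 319.0, 173.7]
tcp_rot: [-0.027, 0.753, 0.057, 0.655]
contact_force: [-0.3, -0.5, 0.0]
finger_gap: 0.2
```

```bash
python3 - <<'E'
from h import *
plan(400,100,250)
p,im,d=cam('top');save(im,'t39.png');print(*[r for r in rings(p,im,masks(im)[2],38) if r[1].max()<45][:5],sep='\n')
p,im,d=cam('scene');save(im,'s39.png')
E
```

```text
pos [426.  319.  173.7] az -172.95 delta units [-1.981 -5.261 -1.564] spin None gap 0.2 t 86.15 F [-0.3 -0.5  0. ] tilt [-0.141  0.034 -0.989]
(array([614.7,  41.7]), array([21.8, 23.3]), np.int32(55))
(array([598.6, 123.6]), array([22. , 23.5]), np.int32(56))
(array([532.3,  26.2]), array([22.8, 24. ]), np.int32(60))
(array([516.7, 108.4]), array([22.2, 23.4]), np.int32(58))
(array([370.4, -32.3]), array([14.5, 15.4]), np.int32(29))
```

View pics/t39.png

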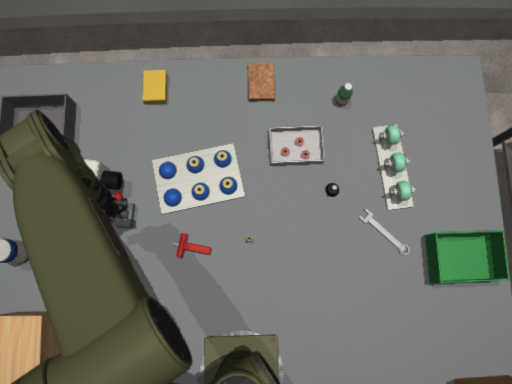

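View pics/s39.png

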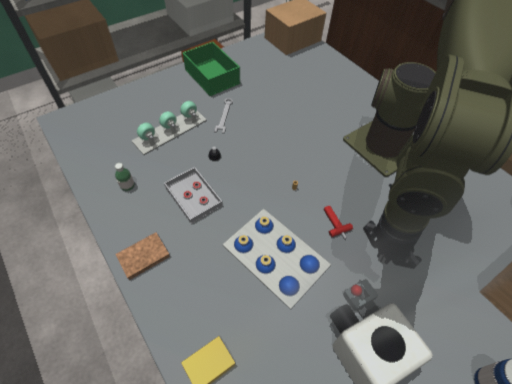

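>>> apply_moves --claw '[-1,-1,-1,-1,-1,-1,-1,-1,-1,-1,-1,-1]' --pt "-0.5 0 -0.2" --pt "-0.5 0 -0.2" --pt "-0.5 0 -0.2" --pt "-0.3 0 -0.2" --pt "0 0 0" --pt "0 0 0" --pt "0 0 0" --pt "0 0 0" --pt "0 0 0" --pt "0 0 0" --pt "0 0 0" --pt "0 0 0" --spin '[0,0,0,0,0,0,0,0,0,0,0,0]'

```text
clock: 87.75
eef_pos: [398.7, 309.4, 240.0]
tcp_rot: [-0.031, 0.759, 0.053, 0.649]
contact_force: [-0.1, -0.4, -0.7]
finger_gap: 0.0
```

```bash
python3 - <<'E'
from h import *
plan(400,100,250)
p,im,d=cam('top');print(*[r for r in rings(p,im,masks(im)[2],38) if r[1].max()<45][:5],sep='\n');print(*[r for r in rings(p,im,masks(im)[0],13) if r[1].max()<35],sep='\n')
p,im,d=cam('scene')
a=cv2.cvtColor(cv2.imread('pics/scene0.png'),cv2.COLOR_BGR2RGB)
save(cv2.resize(np.hstack([a[260:320,320:400],im[260:320,320:400]]),None,fx=5,fy=5),'s40.png')
E
```

```text
pos [398.7 309.4 240. ] az -173.01 delta units [-0.369 -5.189 -0.636] spin None gap 0.0 t 87.75 F [-0.1 -0.4 -0.7] tilt [-0.157  0.022 -0.987]
(array([614.7,  41.7]), array([21.8, 23.3]), np.int32(55))
(array([598.6, 123.6]), array([22. , 23.5]), np.int32(56))
(array([532.3,  26.2]), array([22.8, 24. ]), np.int32(60))
(array([516.6, 108.5]), array([22.9, 23.2]), np.int32(59))
(array([370.4, -32.3]), array([14.5, 15.4]), np.int32(29))
(array([ 661.9, -191.8]), array([16.6, 21.2]), np.int32(36))
(array([ 631.7, -146.1]), array([17.9, 19.5]), np.int32(36))
(array([ 621.3, -207.4]), array([18.6, 20.3]), np.int32(40))
(array([504.5, 351.2]), array([23.3, 25.4]), np.int32(63))
```

View pics/s40.png

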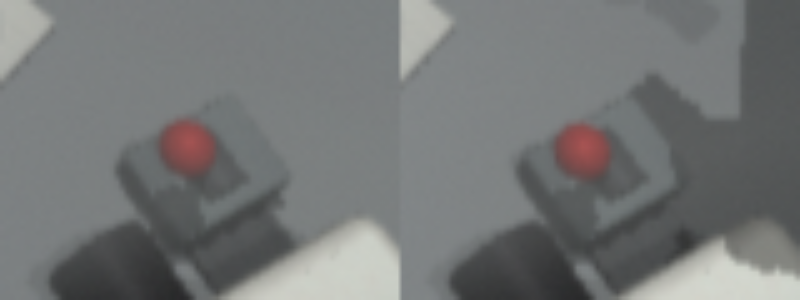

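Lever is a hair beyond its original "on" position (at the stop); everything is stable. Handing in.

```bash
python3 -c "
from workcell import *
print(finish_job())"
```

```text
the job is handed in; nothing more can be done
None
```

The rack is changed over and the job is handed in, at about 88 s of the 210 s allowed.

- **Blower off:** I pushed the red lever over first. The camera then showed it leaning towards the robot.
- **Dry bearings:** all three red ones went from their domes into the pan.
- **Washed bearings:** four yellow ones were present, and each went onto its own dome. No yellow bearing was left on the counter in the last top view.
- **Blower on:** I pushed the lever back to its stop. In the last scene picture it sat about 1 pixel past where it was at the start.

**Centring:** the wrist camera put the four bearings 0.1 to 0.6 mm from the dome tops and tilted about 1 to 2.5°, measured before the blower went on. One reading of the bearing at (600, 125), taken while a finger hid part of it, was unusable. I set that one aside because earlier readings and the top view agreed.

**Last checks, more than a second after switching on:** none of the four bearings had moved by more than about 0.1 mm, and all three reds were in the pan. I saw none of the other things on the counter displaced. The top camera read the bearing positions about 1 to 2 mm off the wrist camera's, which fits the stated calibration.

**One mistake:** early on I turned the wrist into a joint limit, which swung the tool about 160 mm sideways in free air, roughly 270 mm above the counter. It touched nothing and cost about 8 s.

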